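# Close up the coffee counter for the night

### The job

Close up the coffee counter for the night. Stand all the white canisters in one tight row running from the side of the wooden capsule-drawer stand (under the coffee machine) towards the rail, the first one butted against the stand's side, each next one against its neighbour with no gap, fronts flush with the stand's front; hook the green scoop caddy onto the upper bar of the rail, well clear of the brass band on the side away from the ladle, and slide it along the bar until its hook covers the band; and set the pantry light's dimmer lever at the brass night mark. Leave the other things on the counter where they are.

Things in the scene. Friction and masses are not known exactly. Their poses are not given: they have to be found in the camera images.
- row_end (a point): On the left (+y) face of the fixed wooden drawer stand (240 wide, 260 deep, 70 mm high; the black coffee machine on it is set back 110 mm from that face), at counter level, 31 mm behind the stand's front. x to the back, y out of the face along the row, z up. Canister centres belong on its y axis: the first at 31 mm, each next 62 mm further.
- canister0: White square canister, 62 x 62 mm, 70 mm high to the top of its wooden lid, about 0.5 kg; on the lid a wooden grip bar 22 mm (x) by 44 mm (y), 70 to 92 mm high. Its weight sits low. Lid and bar are fast to the canister. Origin: centre of its underside, z up. Four or five alike are present; None when absent.
- canister1: White square canister, 62 x 62 mm, 70 mm high to the top of its wooden lid, about 0.5 kg; on the lid a wooden grip bar 22 mm (x) by 44 mm (y), 70 to 92 mm high. Its weight sits low. Lid and bar are fast to the canister. Origin: centre of its underside, z up. Four or five alike are present; None when absent.
- canister2: White square canister, 62 x 62 mm, 70 mm high to the top of its wooden lid, about 0.5 kg; on the lid a wooden grip bar 22 mm (x) by 44 mm (y), 70 to 92 mm high. Its weight sits low. Lid and bar are fast to the canister. Origin: centre of its underside, z up. Four or five alike are present; None when absent.
- canister3: White square canister, 62 x 62 mm, 70 mm high to the top of its wooden lid, about 0.5 kg; on the lid a wooden grip bar 22 mm (x) by 44 mm (y), 70 to 92 mm high. Its weight sits low. Lid and bar are fast to the canister. Origin: centre of its underside, z up. Four or five alike are present; None when absent.
- canister4: White square canister, 62 x 62 mm, 70 mm high to the top of its wooden lid, about 0.5 kg; on the lid a wooden grip bar 22 mm (x) by 44 mm (y), 70 to 92 mm high. Its weight sits low. Lid and bar are fast to the canister. Origin: centre of its underside, z up. Four or five alike are present; None when absent.
- rail: Fixed black rail: hanging bar 14 mm thick, 370 mm long along y, axis 155 mm high, on two posts (16 mm thick, 163 mm high) at y = +-180 mm. A lower bar, 10 mm thick, axis 85 mm high and 6 mm nearer the robot, steadies what hangs. A thin ladle hangs at y = -150 mm. Origin: counter level under the bar's middle; x to the back, y to the robot's left.
- band (a point): The brass band on the hanging bar, 40 mm long: top of the bar at the band's middle (162 mm above the counter, at y = -55 mm of the rail). Axes as the rail's.
- caddy: Green scoop caddy: open box 56 (x) x 60 (y) x 80 mm high, 0.22 kg, grip across y. At its back (+x) a 40 mm wide strap, 4 mm thick (outer face x = 32 mm), rises to a hook open downward: gap x = 32 to 54 mm, its underside at z = 102, lip x = 54 to 58 mm down to z = 88, top at 106 mm. Scoop handles stand 18 mm above the rim. Origin: centre of underside.
- caddy_hook (a point): Middle of the underside of the caddy's hook (x = 43, z = 102 mm in the caddy's frame): when hung it rests on the top of the bar.
- dimmer (a joint): Angle of the dimmer lever about a level axis (rad): 0 leans 0.6 rad towards the robot (full light), 0.6 upright, 1.2 farthest from the robot (off); the brass night mark is at 0.90. Friction holds it where it is left; about 1 N at the ball moves it.
- dimmer_box: Fixed white dimmer box, 120 (x) x 64 (y) x 60 mm high; origin: centre of its underside. The lever swings in its x-z plane about a pivot 56 mm above the origin. A grey quadrant plate (52 mm radius about the pivot) stands beside it at y = 16 to 21 mm, with white ticks and one larger brass mark, the night mark.
- dimmer_tip (a point): Centre of the black ball (20 mm diameter) at the lever's end, 85 mm from its pivot; the stem is 8 mm thick.
- night_mark (a point): Where the centre of the ball is when the lever stands at the brass night mark.
- jar: Bystander: amber glass jar, 68 mm diameter, 95 mm high, among the canisters. Origin: underside.
- mug: Bystander: blue mug, 90 mm high.
- tumbler: Bystander: green glass tumbler, 100 mm high.
- bowl: Bystander: white bowl, 100 mm wide, 50 mm high.
- tin: Bystander: red tin, 120 mm high.
- teabox: Bystander: cardboard box, 80 x 140 x 70 mm.

How it is judged (in metres and radians):
On the way, in this order (a step that is already met when the one before it is completed fails the run):
1. the caddy hangs on the upper bar, on the side of the band away from the ladle (+y) and at least 60 mm from its middle (z of caddy_hook in the frame of band between -0.005 and 0.005 m and x of caddy_hook in the frame of band between -0.009 and 0.009 m and angle between caddy's own z axis and vertical below 0.15 rad and y of caddy_hook in the frame of band above 0.06 m), for 0.2 s.
2. the caddy comes along the bar, still hooked, 15 to 50 mm from the band's middle (z of caddy_hook in the frame of band between -0.005 and 0.005 m and x of caddy_hook in the frame of band between -0.009 and 0.009 m and angle between caddy's own z axis and vertical below 0.15 rad and y of caddy_hook in the frame of band between 0.015 and 0.05 m), for 0.02 s.
3. the caddy's hook covers the band (z of caddy_hook in the frame of band between -0.005 and 0.005 m and x of caddy_hook in the frame of band between -0.009 and 0.009 m and angle between caddy's own z axis and vertical below 0.15 rad and y of caddy_hook in the frame of band between -0.01 and 0.01 m), for 0.2 s.
At the end, for the whole second after the job is handed in: Canisters upright in one row, any order, square within 0.06 rad, gaps to stand and neighbours under 2.5 mm, fronts within 6 mm of the stand's front; caddy hangs still and upright (0.15 rad) on the upper bar, hook within 10 mm of the band's middle; lever within 0.1 rad of the mark (all of step 3 and x of canister0 in the frame of row_end between -0.006 and 0.006 m and (angle between the x axis of canister0 and the x axis of row_end, either way round below 0.06 rad or angle between the x axis of canister0 and the y axis of row_end, either way round below 0.06 rad) and angle between each of canister0, canister1, canister2, canister3, canister4's own z axis and vertical below 0.05 rad and height (world z) of each of canister0, canister1, canister2, canister3, canister4 below 0.006 m and linear speed of each of canister0, canister1, canister2, canister3, canister4 below 0.01 m/s and y of canister0 in the frame of row_end between 0.025 and 0.31 m and (y of canister0 in the frame of row_end above 0.062 m or y of canister0 in the frame of row_end below 0.0335 m) and not (y of canister0 in the frame of row_end between 0.062 and 0.124 m and (horizontal distance between canister0 and canister1 above 0.0645 m or y of canister1 in the frame of row_end above 0.062 m or y of canister1 in the frame of row_end below 0 m) and (horizontal distance between canister0 and canister2 above 0.0645 m or y of canister2 in the frame of row_end above 0.062 m or y of canister2 in the frame of row_end below 0 m) and (horizontal distance between canister0 and canister3 above 0.0645 m or y of canister3 in the frame of row_end above 0.062 m or y of canister3 in the frame of row_end below 0 m) and (horizontal distance between canister0 and canister4 above 0.0645 m or y of canister4 in the frame of row_end above 0.062 m or y of canister4 in the frame of row_end below 0 m)) and not (y of canister0 in the frame of row_end between 0.124 and 0.186 m and (horizontal distance between canister0 and canister1 above 0.0645 m or y of canister1 in the frame of row_end above 0.124 m or y of canister1 in the frame of row_end below 0.062 m) and (horizontal distance between canister0 and canister2 above 0.0645 m or y of canister2 in the frame of row_end above 0.124 m or y of canister2 in the frame of row_end below 0.062 m) and (horizontal distance between canister0 and canister3 above 0.0645 m or y of canister3 in the frame of row_end above 0.124 m or y of canister3 in the frame of row_end below 0.062 m) and (horizontal distance between canister0 and canister4 above 0.0645 m or y of canister4 in the frame of row_end above 0.124 m or y of canister4 in the frame of row_end below 0.062 m)) and not (y of canister0 in the frame of row_end between 0.186 and 0.248 m and (horizontal distance between canister0 and canister1 above 0.0645 m or y of canister1 in the frame of row_end above 0.186 m or y of canister1 in the frame of row_end below 0.124 m) and (horizontal distance between canister0 and canister2 above 0.0645 m or y of canister2 in the frame of row_end above 0.186 m or y of canister2 in the frame of row_end below 0.124 m) and (horizontal distance between canister0 and canister3 above 0.0645 m or y of canister3 in the frame of row_end above 0.186 m or y of canister3 in the frame of row_end below 0.124 m) and (horizontal distance between canister0 and canister4 above 0.0645 m or y of canister4 in the frame of row_end above 0.186 m or y of canister4 in the frame of row_end below 0.124 m)) and not (y of canister0 in the frame of row_end between 0.248 and 0.31 m and (horizontal distance between canister0 and canister1 above 0.0645 m or y of canister1 in the frame of row_end above 0.248 m or y of canister1 in the frame of row_end below 0.186 m) and (horizontal distance between canister0 and canister2 above 0.0645 m or y of canister2 in the frame of row_end above 0.248 m or y of canister2 in the frame of row_end below 0.186 m) and (horizontal distance between canister0 and canister3 above 0.0645 m or y of canister3 in the frame of row_end above 0.248 m or y of canister3 in the frame of row_end below 0.186 m) and (horizontal distance between canister0 and canister4 above 0.0645 m or y of canister4 in the frame of row_end above 0.248 m or y of canister4 in the frame of row_end below 0.186 m)) and x of canister1 in the frame of row_end between -0.006 and 0.006 m and (angle between the x axis of canister1 and the x axis of row_end, either way round below 0.06 rad or angle between the x axis of canister1 and the y axis of row_end, either way round below 0.06 rad) and y of canister1 in the frame of row_end between 0.025 and 0.31 m and (y of canister1 in the frame of row_end above 0.062 m or y of canister1 in the frame of row_end below 0.0335 m) and not (y of canister1 in the frame of row_end between 0.062 and 0.124 m and (horizontal distance between canister1 and canister0 above 0.0645 m or y of canister0 in the frame of row_end above 0.062 m or y of canister0 in the frame of row_end below 0 m) and (horizontal distance between canister1 and canister2 above 0.0645 m or y of canister2 in the frame of row_end above 0.062 m or y of canister2 in the frame of row_end below 0 m) and (horizontal distance between canister1 and canister3 above 0.0645 m or y of canister3 in the frame of row_end above 0.062 m or y of canister3 in the frame of row_end below 0 m) and (horizontal distance between canister1 and canister4 above 0.0645 m or y of canister4 in the frame of row_end above 0.062 m or y of canister4 in the frame of row_end below 0 m)) and not (y of canister1 in the frame of row_end between 0.124 and 0.186 m and (horizontal distance between canister1 and canister0 above 0.0645 m or y of canister0 in the frame of row_end above 0.124 m or y of canister0 in the frame of row_end below 0.062 m) and (horizontal distance between canister1 and canister2 above 0.0645 m or y of canister2 in the frame of row_end above 0.124 m or y of canister2 in the frame of row_end below 0.062 m) and (horizontal distance between canister1 and canister3 above 0.0645 m or y of canister3 in the frame of row_end above 0.124 m or y of canister3 in the frame of row_end below 0.062 m) and (horizontal distance between canister1 and canister4 above 0.0645 m or y of canister4 in the frame of row_end above 0.124 m or y of canister4 in the frame of row_end below 0.062 m)) and not (y of canister1 in the frame of row_end between 0.186 and 0.248 m and (horizontal distance between canister1 and canister0 above 0.0645 m or y of canister0 in the frame of row_end above 0.186 m or y of canister0 in the frame of row_end below 0.124 m) and (horizontal distance between canister1 and canister2 above 0.0645 m or y of canister2 in the frame of row_end above 0.186 m or y of canister2 in the frame of row_end below 0.124 m) and (horizontal distance between canister1 and canister3 above 0.0645 m or y of canister3 in the frame of row_end above 0.186 m or y of canister3 in the frame of row_end below 0.124 m) and (horizontal distance between canister1 and canister4 above 0.0645 m or y of canister4 in the frame of row_end above 0.186 m or y of canister4 in the frame of row_end below 0.124 m)) and not (y of canister1 in the frame of row_end between 0.248 and 0.31 m and (horizontal distance between canister1 and canister0 above 0.0645 m or y of canister0 in the frame of row_end above 0.248 m or y of canister0 in the frame of row_end below 0.186 m) and (horizontal distance between canister1 and canister2 above 0.0645 m or y of canister2 in the frame of row_end above 0.248 m or y of canister2 in the frame of row_end below 0.186 m) and (horizontal distance between canister1 and canister3 above 0.0645 m or y of canister3 in the frame of row_end above 0.248 m or y of canister3 in the frame of row_end below 0.186 m) and (horizontal distance between canister1 and canister4 above 0.0645 m or y of canister4 in the frame of row_end above 0.248 m or y of canister4 in the frame of row_end below 0.186 m)) and x of canister2 in the frame of row_end between -0.006 and 0.006 m and (angle between the x axis of canister2 and the x axis of row_end, either way round below 0.06 rad or angle between the x axis of canister2 and the y axis of row_end, either way round below 0.06 rad) and y of canister2 in the frame of row_end between 0.025 and 0.31 m and (y of canister2 in the frame of row_end above 0.062 m or y of canister2 in the frame of row_end below 0.0335 m) and not (y of canister2 in the frame of row_end between 0.062 and 0.124 m and (horizontal distance between canister2 and canister0 above 0.0645 m or y of canister0 in the frame of row_end above 0.062 m or y of canister0 in the frame of row_end below 0 m) and (horizontal distance between canister2 and canister1 above 0.0645 m or y of canister1 in the frame of row_end above 0.062 m or y of canister1 in the frame of row_end below 0 m) and (horizontal distance between canister2 and canister3 above 0.0645 m or y of canister3 in the frame of row_end above 0.062 m or y of canister3 in the frame of row_end below 0 m) and (horizontal distance between canister2 and canister4 above 0.0645 m or y of canister4 in the frame of row_end above 0.062 m or y of canister4 in the frame of row_end below 0 m)) and not (y of canister2 in the frame of row_end between 0.124 and 0.186 m and (horizontal distance between canister2 and canister0 above 0.0645 m or y of canister0 in the frame of row_end above 0.124 m or y of canister0 in the frame of row_end below 0.062 m) and (horizontal distance between canister2 and canister1 above 0.0645 m or y of canister1 in the frame of row_end above 0.124 m or y of canister1 in the frame of row_end below 0.062 m) and (horizontal distance between canister2 and canister3 above 0.0645 m or y of canister3 in the frame of row_end above 0.124 m or y of canister3 in the frame of row_end below 0.062 m) and (horizontal distance between canister2 and canister4 above 0.0645 m or y of canister4 in the frame of row_end above 0.124 m or y of canister4 in the frame of row_end below 0.062 m)) and not (y of canister2 in the frame of row_end between 0.186 and 0.248 m and (horizontal distance between canister2 and canister0 above 0.0645 m or y of canister0 in the frame of row_end above 0.186 m or y of canister0 in the frame of row_end below 0.124 m) and (horizontal distance between canister2 and canister1 above 0.0645 m or y of canister1 in the frame of row_end above 0.186 m or y of canister1 in the frame of row_end below 0.124 m) and (horizontal distance between canister2 and canister3 above 0.0645 m or y of canister3 in the frame of row_end above 0.186 m or y of canister3 in the frame of row_end below 0.124 m) and (horizontal distance between canister2 and canister4 above 0.0645 m or y of canister4 in the frame of row_end above 0.186 m or y of canister4 in the frame of row_end below 0.124 m)) and not (y of canister2 in the frame of row_end between 0.248 and 0.31 m and (horizontal distance between canister2 and canister0 above 0.0645 m or y of canister0 in the frame of row_end above 0.248 m or y of canister0 in the frame of row_end below 0.186 m) and (horizontal distance between canister2 and canister1 above 0.0645 m or y of canister1 in the frame of row_end above 0.248 m or y of canister1 in the frame of row_end below 0.186 m) and (horizontal distance between canister2 and canister3 above 0.0645 m or y of canister3 in the frame of row_end above 0.248 m or y of canister3 in the frame of row_end below 0.186 m) and (horizontal distance between canister2 and canister4 above 0.0645 m or y of canister4 in the frame of row_end above 0.248 m or y of canister4 in the frame of row_end below 0.186 m)) and x of canister3 in the frame of row_end between -0.006 and 0.006 m and (angle between the x axis of canister3 and the x axis of row_end, either way round below 0.06 rad or angle between the x axis of canister3 and the y axis of row_end, either way round below 0.06 rad) and y of canister3 in the frame of row_end between 0.025 and 0.31 m and (y of canister3 in the frame of row_end above 0.062 m or y of canister3 in the frame of row_end below 0.0335 m) and not (y of canister3 in the frame of row_end between 0.062 and 0.124 m and (horizontal distance between canister3 and canister0 above 0.0645 m or y of canister0 in the frame of row_end above 0.062 m or y of canister0 in the frame of row_end below 0 m) and (horizontal distance between canister3 and canister1 above 0.0645 m or y of canister1 in the frame of row_end above 0.062 m or y of canister1 in the frame of row_end below 0 m) and (horizontal distance between canister3 and canister2 above 0.0645 m or y of canister2 in the frame of row_end above 0.062 m or y of canister2 in the frame of row_end below 0 m) and (horizontal distance between canister3 and canister4 above 0.0645 m or y of canister4 in the frame of row_end above 0.062 m or y of canister4 in the frame of row_end below 0 m)) and not (y of canister3 in the frame of row_end between 0.124 and 0.186 m and (horizontal distance between canister3 and canister0 above 0.0645 m or y of canister0 in the frame of row_end above 0.124 m or y of canister0 in the frame of row_end below 0.062 m) and (horizontal distance between canister3 and canister1 above 0.0645 m or y of canister1 in the frame of row_end above 0.124 m or y of canister1 in the frame of row_end below 0.062 m) and (horizontal distance between canister3 and canister2 above 0.0645 m or y of canister2 in the frame of row_end above 0.124 m or y of canister2 in the frame of row_end below 0.062 m) and (horizontal distance between canister3 and canister4 above 0.0645 m or y of canister4 in the frame of row_end above 0.124 m or y of canister4 in the frame of row_end below 0.062 m)) and not (y of canister3 in the frame of row_end between 0.186 and 0.248 m and (horizontal distance between canister3 and canister0 above 0.0645 m or y of canister0 in the frame of row_end above 0.186 m or y of canister0 in the frame of row_end below 0.124 m) and (horizontal distance between canister3 and canister1 above 0.0645 m or y of canister1 in the frame of row_end above 0.186 m or y of canister1 in the frame of row_end below 0.124 m) and (horizontal distance between canister3 and canister2 above 0.0645 m or y of canister2 in the frame of row_end above 0.186 m or y of canister2 in the frame of row_end below 0.124 m) and (horizontal distance between canister3 and canister4 above 0.0645 m or y of canister4 in the frame of row_end above 0.186 m or y of canister4 in the frame of row_end below 0.124 m)) and not (y of canister3 in the frame of row_end between 0.248 and 0.31 m and (horizontal distance between canister3 and canister0 above 0.0645 m or y of canister0 in the frame of row_end above 0.248 m or y of canister0 in the frame of row_end below 0.186 m) and (horizontal distance between canister3 and canister1 above 0.0645 m or y of canister1 in the frame of row_end above 0.248 m or y of canister1 in the frame of row_end below 0.186 m) and (horizontal distance between canister3 and canister2 above 0.0645 m or y of canister2 in the frame of row_end above 0.248 m or y of canister2 in the frame of row_end below 0.186 m) and (horizontal distance between canister3 and canister4 above 0.0645 m or y of canister4 in the frame of row_end above 0.248 m or y of canister4 in the frame of row_end below 0.186 m)) and x of canister4 in the frame of row_end between -0.006 and 0.006 m and (angle between the x axis of canister4 and the x axis of row_end, either way round below 0.06 rad or angle between the x axis of canister4 and the y axis of row_end, either way round below 0.06 rad) and y of canister4 in the frame of row_end between 0.025 and 0.31 m and (y of canister4 in the frame of row_end above 0.062 m or y of canister4 in the frame of row_end below 0.0335 m) and not (y of canister4 in the frame of row_end between 0.062 and 0.124 m and (horizontal distance between canister4 and canister0 above 0.0645 m or y of canister0 in the frame of row_end above 0.062 m or y of canister0 in the frame of row_end below 0 m) and (horizontal distance between canister4 and canister1 above 0.0645 m or y of canister1 in the frame of row_end above 0.062 m or y of canister1 in the frame of row_end below 0 m) and (horizontal distance between canister4 and canister2 above 0.0645 m or y of canister2 in the frame of row_end above 0.062 m or y of canister2 in the frame of row_end below 0 m) and (horizontal distance between canister4 and canister3 above 0.0645 m or y of canister3 in the frame of row_end above 0.062 m or y of canister3 in the frame of row_end below 0 m)) and not (y of canister4 in the frame of row_end between 0.124 and 0.186 m and (horizontal distance between canister4 and canister0 above 0.0645 m or y of canister0 in the frame of row_end above 0.124 m or y of canister0 in the frame of row_end below 0.062 m) and (horizontal distance between canister4 and canister1 above 0.0645 m or y of canister1 in the frame of row_end above 0.124 m or y of canister1 in the frame of row_end below 0.062 m) and (horizontal distance between canister4 and canister2 above 0.0645 m or y of canister2 in the frame of row_end above 0.124 m or y of canister2 in the frame of row_end below 0.062 m) and (horizontal distance between canister4 and canister3 above 0.0645 m or y of canister3 in the frame of row_end above 0.124 m or y of canister3 in the frame of row_end below 0.062 m)) and not (y of canister4 in the frame of row_end between 0.186 and 0.248 m and (horizontal distance between canister4 and canister0 above 0.0645 m or y of canister0 in the frame of row_end above 0.186 m or y of canister0 in the frame of row_end below 0.124 m) and (horizontal distance between canister4 and canister1 above 0.0645 m or y of canister1 in the frame of row_end above 0.186 m or y of canister1 in the frame of row_end below 0.124 m) and (horizontal distance between canister4 and canister2 above 0.0645 m or y of canister2 in the frame of row_end above 0.186 m or y of canister2 in the frame of row_end below 0.124 m) and (horizontal distance between canister4 and canister3 above 0.0645 m or y of canister3 in the frame of row_end above 0.186 m or y of canister3 in the frame of row_end below 0.124 m)) and not (y of canister4 in the frame of row_end between 0.248 and 0.31 m and (horizontal distance between canister4 and canister0 above 0.0645 m or y of canister0 in the frame of row_end above 0.248 m or y of canister0 in the frame of row_end below 0.186 m) and (horizontal distance between canister4 and canister1 above 0.0645 m or y of canister1 in the frame of row_end above 0.248 m or y of canister1 in the frame of row_end below 0.186 m) and (horizontal distance between canister4 and canister2 above 0.0645 m or y of canister2 in the frame of row_end above 0.248 m or y of canister2 in the frame of row_end below 0.186 m) and (horizontal distance between canister4 and canister3 above 0.0645 m or y of canister3 in the frame of row_end above 0.248 m or y of canister3 in the frame of row_end below 0.186 m)) and linear speed of caddy below 0.02 m/s and value of joint dimmer between 0.8 and 1 rad); the robot touches nothing.
It fails at once if a bystander (jar, mug, tumbler, bowl, tin, box) is shifted more than 50 mm or tipped over ((distance of jar from where it was at the start of the episode above 0.05 m or angle between jar's own z axis and vertical above 0.35 rad) or (distance of mug from where it was at the start of the episode above 0.05 m or angle between mug's own z axis and vertical above 0.35 rad) or (distance of tumbler from where it was at the start of the episode above 0.05 m or angle between tumbler's own z axis and vertical above 0.35 rad) or (distance of bowl from where it was at the start of the episode above 0.05 m or angle between bowl's own z axis and vertical above 0.35 rad) or (distance of tin from where it was at the start of the episode above 0.05 m or angle between tin's own z axis and vertical above 0.35 rad) or (distance of teabox from where it was at the start of the episode above 0.05 m or angle between teabox's own z axis and vertical above 0.35 rad)).
Of canister0, canister1, canister2, canister3, canister4 only 4 to 5 are there at a start; the rules pass over those that are not, and their reading is None.
At some moment in a run one of canister0, canister1, canister2, canister3, canister4 may be knocked a few centimetres aside while the robot is not near it.
It also fails if it takes over 210 s, if anything falls off the work surface, if the arm or the gripper's body presses on something with over 40 N, if the wrist force passes 120 N, or if a joint passes its speed limit or range.

### The arm

A 7-joint arm with a two-finger parallel gripper is mounted at the origin on the work surface. World frame = base frame: x ahead of the robot, y to its left, z up, the work surface at z = 0. Lengths are in mm, angles in rad, forces in N, time in s.
With the tool pointing down it reaches from about 400 to 875 mm from the base axis. Payload 4.4 kg.
Tool frame: the origin (TCP) lies on the centre line of the jaws, within the pads' length; the fingertips stand 14 mm ahead of it and the grasp point (between the pads) lies 5 mm behind it (tips_ahead is the distance from the TCP to the fingertips, in mm); z points along the fingers, y is the line along which they close (so a half turn about z gives the same grasp; the last joint's range is limited). The gripper opens to 85 mm and grips with 20 to 120 N. Pads are 22 mm wide; open, the fingers measure 114 mm over their backs; the gripper's body (76 mm by 85 mm) begins 54 mm behind the grasp point. The pads swing forward as they close: fully open they stand 13 mm farther back than shut.
Start: joints at [-1.385, 0.628, 0.038, 1.517, -0.027, 0.996, -0.02], TCP at [161.921, 629.523, 245.313] pointing down, gripper open.
Joint ranges: [-3.06, 3.06], [-0.37, 2.12], [-1.25, 1.32], [0.18, 2.47], [-1.1, 4.24], [0.23, 1.98], [-2.94, 2.94]. Speed limits (rad/s): [2.57, 2.57, 3.14, 3.14, 3.14, 3.14, 3.14].

### API

Orientations are given as [roll, pitch, yaw] about the fixed x, y, z axes, in that order (R = Rz(yaw) Ry(pitch) Rx(roll)).
In Python, from cell import * gives the robot as it stands.
- The arm moves only by the tool move_arm, never from a script. Its argument "rows" is text: rows parted by semicolons, each of 7 numbers parted by spaces: the shift along the tool's x, y, z scaled (see below), then the turn, a rotation vector about the tool's x, y, z scaled (see below), then the closure, from -1 (fully open) to 1 (shut). A call has 1 to 12 rows; each row is the pose to reach, as a shift and turn from the pose commanded when the call began, along the tool's axes at that moment; what a row does not reach only later rows make up. The controller multiplies each number of a shift by 0.3 m and each number of a turn by pi/2 rad. A row lasts 1/12 s, in which the tool goes at most 41.7 mm and 7.16 degrees, less where a joint would pass 70% of its speed; a pose out of reach is approached as far as the arm can. A call with a number of a shift or a turn outside -1 to 1 is refused whole. A call with a gripper value outside its range is refused whole. The fingers move at their own pace and stop on an object; the grip force is fixed at half the most. Time passes only in rows, so rows that repeat a pose let the fingers close. It gives the time, the measured TCP pose, the force, the opening and the grip force at its end, in the units of the state.
- read_state(): the state, without advancing time (a new reading comes with each control period).
- get_image(name): name is "side" or "top"; returns a dict with "img" (384x512x3 uint8, red, green, blue), "vfov" (degrees; the focal length in pixels is half the picture's height over the tangent of half this angle, whatever the lens; pixels are square), "cx", "cy" (the principal point, pixels), "extrinsics" (4x4, takes a point from camera to world coordinates). Camera axes: x right, y up, looking along -z (the intrinsics and any distortion apply to the point x, -y, -z); pixel columns grow to the right and rows downward; lengths in mm; the calibration is good to about 2 mm. A picture is of the moment at which its call begins. There is no depth.
- finish_job(): hands the job in; it is judged then, once.
The state is a dict: "clock": time; "qpos": joint angles; "qd": joint speeds; "tau": joint torques, N m; "eef_pos": TCP position; "tool_rot": TCP orientation; "force": force on the tool from outside, world axes, zero at the start; "torque": the same for the moment, N m; "width": finger opening in mm; "gripper_force": force on a finger pad.
Only numpy, scipy, OpenCV 4.12 (cv2) and the standard library are available. Lean on these libraries where they do the work, as an engineer would, in place of code of your own. Each camera call takes 0.05 s, during which the arm holds its last target. There are 200 camera calls.

## Working session

There is one attempt and no reset: what is moved stays moved. The work goes in short steps, Python scripts to look and compute and a tool call to move; the robot and the scene stay as the last step left them, time stands still between calls to the robot, and variables do not carry over. Pictures are saved under pics/ and viewed, at most 14 in all, crops included, and the job is handed in when it is done.

Besides the shell and the picture viewer there is one more tool, called after "Request:" as name(argument=value, ...) on one line, values as JSON. move_arm: Moves the arm, as the interface text tells. Its arguments: {"type":"object","properties":{"rows":{"type":"string"}},"required":["rows"]}

```bash
mkdir -p pics; ls; python3 - <<'E'
from cell import *
import cv2
s=read_state();print({k:s[k] for k in('clock','eef_pos','tool_rot','width')})
for n in('side','top'):
    d=get_image(n);print(n,d['vfov'],d['cx'],d['cy'],d['extrinsics'].round(3).tolist() if hasattr(d['extrinsics'],'round') else d['extrinsics'],[k for k in d])
    cv2.imwrite(f'pics/{n}0.png',cv2.resize(d['img'][:,:,::-1],(800,600),interpolation=cv2.INTER_CUBIC)); cv2.imwrite(f'{n}_raw.png',d['img'][:,:,::-1])
E
```

```text
pics
{'clock': 0.0, 'eef_pos': array([161.75757298, 628.94123567, 244.39483696]), 'tool_rot': array([-3.13970400e+00,  3.02735663e-07,  2.88985917e+00]), 'width': 85.5731748160838}
side 51.8030496111862 261.17505457839536 190.21025812636103 [[0.91, 0.316, -0.27, 122.818], [-0.415, 0.713, -0.565, -968.825], [0.014, 0.626, 0.78, 1425.653], [0.0, 0.0, 0.0, 1.0]] ['img', 'vfov', 'cx', 'cy', 'extrinsics']
top 56.203893007724304 254.31973162804047 195.46679072794169 [[0.023, 0.975, -0.223, 325.262], [-1.0, 0.022, -0.005, -18.828], [0.0, 0.223, 0.975, 1263.883], [0.0, 0.0, 0.0, 1.0]] ['img', 'vfov', 'cx', 'cy', 'extrinsics']
```

View pics/top0.png

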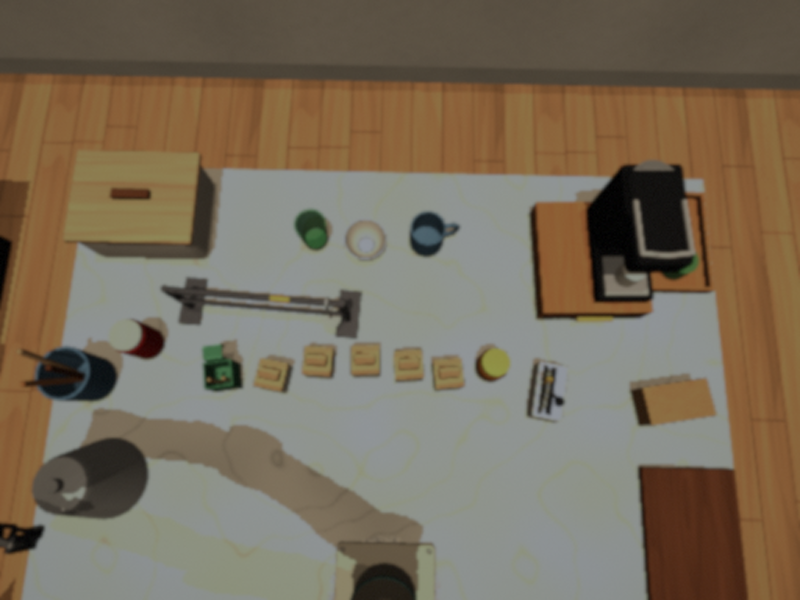

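View pics/side0.png

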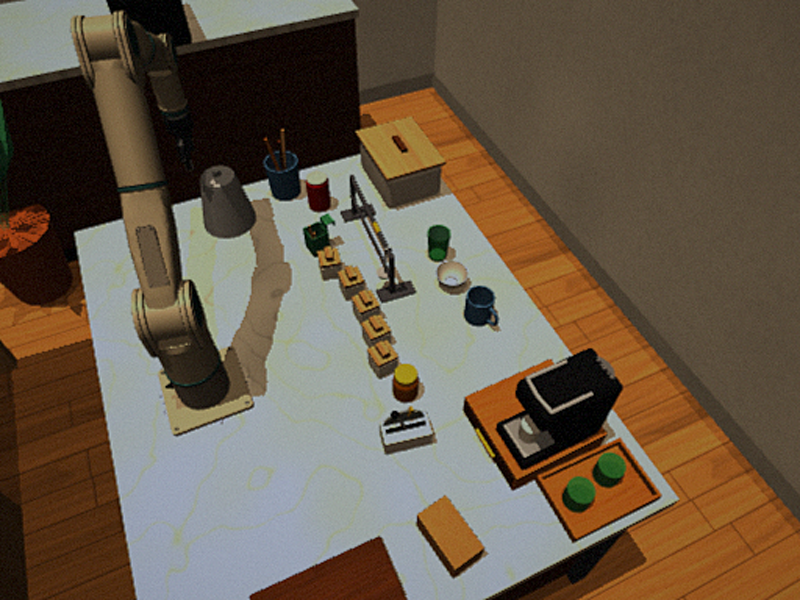

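The top view shows 5 canisters (lids near (272,374), (318,361), (365,359), (409,364), (448,373) of 800×600). The jar is at (493,363), the dimmer at (548,390), the stand's front-left corner at (541,316), the rail at (185..345,300), and the caddy at (220,370).

```bash
cat > h.py <<'E'
from cell import *
import numpy as np, cv2
def grab(n,k=4):
    ds=[get_image(n) for _ in range(k)]
    d=ds[0]; d['img']=np.mean([x['img'] for x in ds],0).astype(np.uint8); return d
def K(d):
    f=d['img'].shape[0]/2/np.tan(np.radians(d['vfov'])/2); return f,d['cx'],d['cy']
def ray(d,uv):
    f,cx,cy=K(d);E=np.array(d['extrinsics']);u,v=uv
    r=E[:3,:3]@np.array([(u-cx)/f,-(v-cy)/f,-1]);return E[:3,3],r
def onz(d,uv,z):
    o,r=ray(d,uv);return (o+r*(z-o[2])/r[2])
def proj(d,p):
    f,cx,cy=K(d);E=np.array(d['extrinsics']);q=E[:3,:3].T@(np.array(p,float)-E[:3,3]);return np.array([cx+f*q[0]/-q[2],cy-f*q[1]/-q[2]])
def tri(d1,u1,d2,u2):
    o1,r1=ray(d1,u1);o2,r2=ray(d2,u2);r1=r1/np.linalg.norm(r1);r2=r2/np.linalg.norm(r2)
    s=np.linalg.lstsq(np.c_[r1,-r2],o2-o1,rcond=None)[0];a=o1+s[0]*r1;b=o2+s[1]*r2
    return (a+b)/2,np.linalg.norm(a-b)
def mask(img,lo,hi,box=None):
    m=cv2.inRange(cv2.cvtColor(img,cv2.COLOR_RGB2HSV),np.array(lo),np.array(hi))
    if box is not None:
        z=np.zeros_like(m);x0,y0,x1,y1=box;z[y0:y1,x0:x1]=m[y0:y1,x0:x1];m=z
    return m
def blobs(m,amin=20):
    c,_=cv2.findContours(m,cv2.RETR_EXTERNAL,cv2.CHAIN_APPROX_NONE)
    return [x for x in c if cv2.contourArea(x)>amin]
def lids(d,box=None,z=70):
    """wooden lids seen in the top view -> centre, yaw, size on plane z"""
    m=mask(d['img'],(8,50,70),(28,255,255),box);m=cv2.morphologyEx(m,cv2.MORPH_CLOSE,np.ones((3,3)))
    out=[]
    for c in blobs(m,100):
        w=np.array([onz(d,p[0]+0.0,z)[:2] for p in c],np.float32)
        (x,y),(a,b),t=cv2.minAreaRect(w); t=(t+45)%90-45
        out.append((round(x,1),round(y,1),round(t,1),round(a,1),round(b,1)))
    return out
E
python3 - <<'E'
from h import *
d=grab('top',6);e=grab('side',6)
np.save('d.npy',d,allow_pickle=True);np.save('e.npy',e,allow_pickle=True)
for l in lids(d,(150,215,310,262)):print(l)
print('base',proj(d,(0,0,0)),proj(e,(0,0,0)))
a=cv2.resize(d['img'][170:280,90:240,::-1],(800,587),interpolation=cv2.INTER_CUBIC);cv2.imwrite('pics/cropL.png',cv2.convertScaleAbs(a,alpha=1.3))
a=cv2.resize(d['img'][120:280,270:470,::-1],(750,600),interpolation=cv2.INTER_CUBIC);cv2.imwrite('pics/cropR.png',cv2.convertScaleAbs(a,alpha=1.3))
a=cv2.resize(e['img'][90:270,180:360,::-1],(600,600),interpolation=cv2.INTER_CUBIC);cv2.imwrite('pics/cropS.png',cv2.convertScaleAbs(a,alpha=1.3))
E
```

```text
(455.9, -121.6, 6.2, 68.3, 63.3)
(446.4, 249.0, -11.1, 69.8, 71.8)
(471.2, -38.1, 1.3, 66.7, 60.0)
(479.1, 55.5, 1.7, 67.3, 60.3)
(475.2, 153.9, -3.0, 66.7, 69.1)
base [246.09024367 381.10207657] [131.10021489 248.6609217 ]
```

View pics/cropL.png

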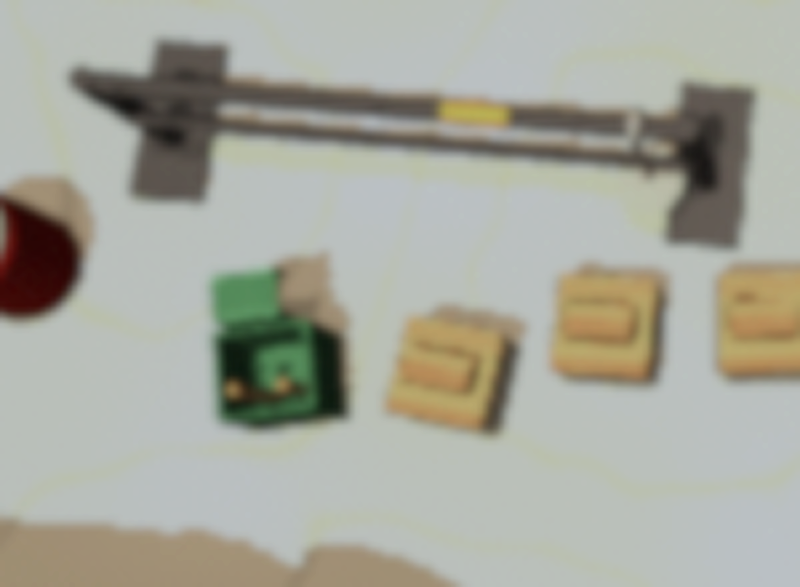

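View pics/cropR.png

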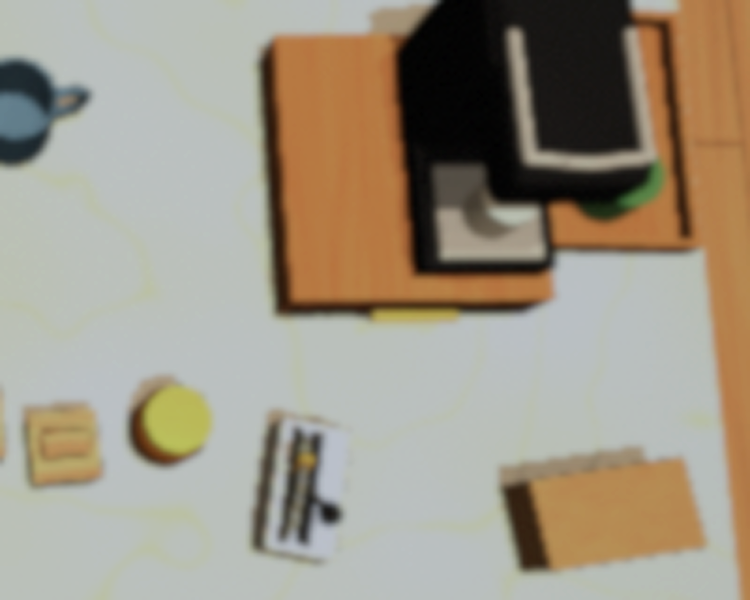

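View pics/cropS.png

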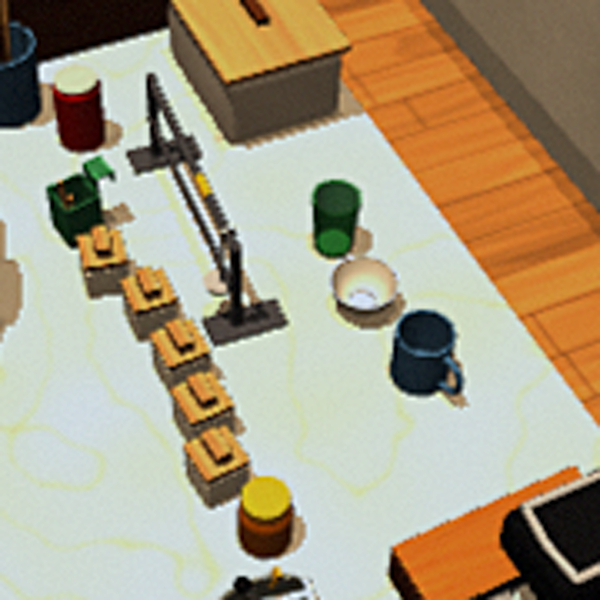

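The crops show the caddy to the left of the canister row with its strap towards the rail. The band is at full-res (178.9,191). The stand's front-left top corner is near (347.3,200.8). The dimmer ball is near (358,257), with the brass mark near (352,243).

```bash
python3 - <<'E'
from h import *
np.set_printoptions(precision=1,suppress=True)
d=np.load('d.npy',allow_pickle=True).item();e=np.load('e.npy',allow_pickle=True).item()
R=lambda x,y:(270+(x+.5)/3.75-.5,120+(y+.5)/3.75-.5)
L=lambda x,y:(90+(x+.5)/5.333-.5,170+(y+.5)/5.333-.5)
S=lambda x,y:(180+(x+.5)/3.333-.5,90+(y+.5)/3.333-.5)
for n,p in dict(FL=(291,303),BL=(273,38),FR=(552,300)).items():print('stand',n,onz(d,R(*p),70))
print('FLtri',tri(d,R(291,303),e,S(391,549)))
# stand top mask: fit front and left edges
m=mask(d['img'],(5,110,90),(16,255,255),(335,120,420,206))
ys,xs=np.nonzero(m);
le=[];fe=[]
for v in range(140,196):
    q=xs[ys==v]
    if len(q):le.append(onz(d,(q.min()-.5,v),70)[:2])
for u in range(350,375):
    q=ys[xs==u]
    if len(q):fe.append(onz(d,(u,q.max()+.5),70)[:2])
le=np.array(le);fe=np.array(fe)
pl=np.polyfit(le[:,0],le[:,1],1);pf=np.polyfit(fe[:,1],fe[:,0],1)
print('left edge y at x, slope',np.polyval(pl,[500,560,700]),pl[0],'front edge x, slope',np.polyval(pf,[-250,-200]),pf[0])
# band
for n,dd,b in(('d',d,(165,180,200,200)),('e',e,(225,130,255,165))):
    m=mask(dd['img'],(20,110,90),(35,255,255),b);bl=max(blobs(m,5),key=cv2.contourArea);M=cv2.moments(bl);c=(M['m10']/M['m00'],M['m01']/M['m00']);print(n,'band',c,cv2.boundingRect(bl))
    if n=='d':cd=c
    else:print('tri',tri(d,cd,e,c),onz(d,cd,160))
print('bar dir',onz(d,L(230,95),160),onz(d,L(600,121),160),'postL top',onz(d,L(80,76),163))
print('posts side',tri(d,L(80,76),e,S(152,77)),)
# caddy: top rim & hook
print('hook pad corners z106',[onz(d,L(*p),106)[:2] for p in((213,275),(277,270),(280,318),(215,322))])
print('rim corners z80',[onz(d,L(*p),80)[:2] for p in((218,333),(310,322),(318,412),(222,424))])
print('hook tri',tri(d,L(246,296),e,S(98,169)))
# dimmer
print('box corners z60',[onz(d,R(*p),60)[:2] for p in((282,413),(351,430),(331,562),(268,550))])
m=mask(d['img'],(0,0,0),(180,255,60),(352,250,366,262));M=cv2.moments(m,True);c=(M['m10']/M['m00'],M['m01']/M['m00']);print('ball',c,M['m00'],onz(d,c,126),onz(d,c,56+85*np.cos(.6)))
print('mark',onz(d,R(305,459),100))
a=cv2.resize(e['img'][240:300,230:310,::-1],(800,600),interpolation=cv2.INTER_CUBIC);cv2.imwrite('pics/dim.png',a)
E
```

```text
stand FL [ 588.4 -328.8   70. ]
stand BL [ 845.2 -320.8   70. ]
stand FR [ 596.6 -565.4   70. ]
FLtri (array([ 590.2, -331. ,   61.5]), np.float64(0.19446420612147988))
left edge y at x, slope [-330.8 -328.7 -323.7] 0.035279531057427774 front edge x, slope [586.4 585.3] -0.022687096006963982
d band (178.35714285714286, 190.57142857142858) (172, 189, 14, 4)
e band (240.59649122807016, 144.6140350877193) (239, 142, 5, 6)
tri (array([587.8, 227.3, 158.5]), np.float64(1.7748621712475658)) [588.4 226.9 160. ]
bar dir [595.4 372.  160. ] [584.5 151.6 160. ] postL top [604.2 461.  163. ]
posts side (array([605.9, 465.3, 153.4]), np.float64(1.5780649889974223))
hook pad corners z106 [array([495.5, 390.4]), array([499.4, 351.7]), array([470.1, 347.1]), array([466.8, 386.3])]
rim corners z80 [array([463.2, 392.8]), array([471.3, 336.5]), array([416.1, 326.7]), array([407.5, 384.8])]
hook tri (array([483.4, 372.1,  97.3]), np.float64(1.8046819666217593))
box corners z60 [array([ 489.5, -319.8]), array([ 475.6, -381. ]), array([ 359.5, -358.3]), array([ 368.5, -303.5])]
ball (355.0740740740741, 254.88888888888889) 27.0 [ 402.2 -332.7  126. ] [ 402.2 -332.7  126.2]
mark [ 444.7 -328.3  100. ]
```

View pics/dim.png

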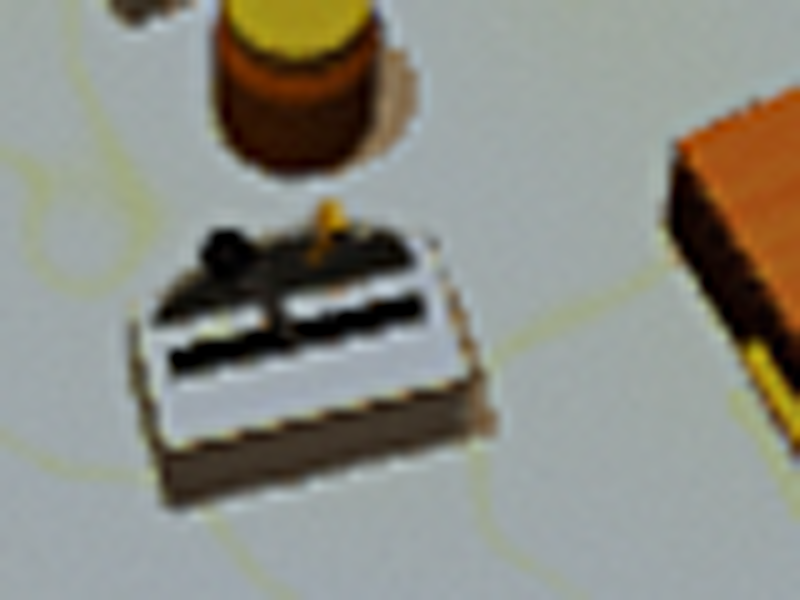

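Request:
move_arm(rows="0 0 -0.5 0 0 0 -1;0 0 -0.5 0 0 0 -1;0 0 -0.5 0 0 0.84 -1;0 0 -0.5 0 0 0.84 -1;-0.894 -0.803 -0.5 0 0 0.84 -1;-0.894 -0.803 -0.5 0 0 0.84 -1;-0.894 -0.803 -0.5 0 0 0.84 -1;-0.894 -0.803 -0.5 0 0 0.84 -1;-0.894 -0.803 -0.5 0 0 0.84 -1;-0.894 -0.803 -0.5 0 0 0.84 -1;-0.894 -0.803 -0.5 0 0 0.84 -1;-0.894 -0.803 -0.5 0 0 0.84 -1")

```text
clock: 1.7
eef_pos: [347.3, 350.2, 395.7]
tool_rot: [3.141, -0.001, 1.634]
force: [0.8, -0.9, 0.7]
width: 85.3
gripper_force: 0.0
```

Request:
move_arm(rows="-0.98 0.17 0.3 0 0 -0.03 -1;-0.98 0.17 0.3 0 0 -0.03 -1;-0.98 0.17 0.3 0 0 -0.03 -1;-0.98 0.17 0.3 0 0 -0.03 -1;-0.98 0.17 0.3 0 0 -0.03 -1;-0.98 0.17 0.3 0 0 -0.03 -1;-0.98 0.17 0.3 0 0 -0.03 -1;-0.98 0.17 0.3 0 0 -0.03 -1;-0.98 0.17 0.3 0 0 -0.03 -1")

```text
clock: 2.45
eef_pos: [417.7, 57.2, 304.8]
tool_rot: [-3.141, 0.002, 1.678]
force: [0.7, -0.8, -0.8]
width: 85.1
gripper_force: 0.0
```

Request:
move_arm(rows="-0.608 0.073 0.5 0 0 0 -1;-0.608 0.073 0.5 0 0 0 -1;-0.608 0.073 0.5 0 0 0 -1;-0.608 0.073 0.5 0 0 0 -1;-0.608 0.073 0.5 0 0 0 -1;-0.608 0.073 0.5 0 0 0 -1;-0.608 0.073 0.6 0 0 0 -1;-0.608 0.073 0.7 0 0 0 -1;-0.608 0.073 0.72 0 0 0 -1;-0.608 0.073 0.72 0 0 0 -1;-0.608 0.073 0.72 0 0 0 1;-0.608 0.073 0.72 0 0 0 1")

```text
clock: 3.45
eef_pos: [461.9, -116.1, 90.8]
tool_rot: [3.139, 0.001, 1.688]
force: [-0.2, 0.5, 0.8]
width: 63.7
gripper_force: 0.0
```

```bash
cat > go.py <<'E'
# numbers for a move from measured pose to world target x y z yaw
import sys
from h import *
def go(x,y,z,yaw):
    s=read_state();p=s['eef_pos'];a=s['tool_rot'][2];c,n=np.cos(a),np.sin(a)
    d=np.array([x,y,z])-p
    print('shift',np.round(np.array([d[0]*c+d[1]*n,d[0]*n-d[1]*c,-d[2]])/300,3),'turn',round(-((yaw-a+np.pi)%(2*np.pi)-np.pi)/(np.pi/2),3))
if __name__=='__main__':
    go(*map(float,sys.argv[1:5]))
E
python3 - <<'E'
from h import *
s=read_state();print(s['eef_pos'],s['width'],s['gripper_force'])
d=grab('top',2);a=d['img'][190:290,200:380,::-1];cv2.imwrite('pics/g1.png',cv2.resize(a,(800,444),interpolation=cv2.INTER_CUBIC))
E
```

```text
[ 461.85865527 -116.10994004   90.79605915] 63.72405217015144 0.0
```

View pics/g1.png

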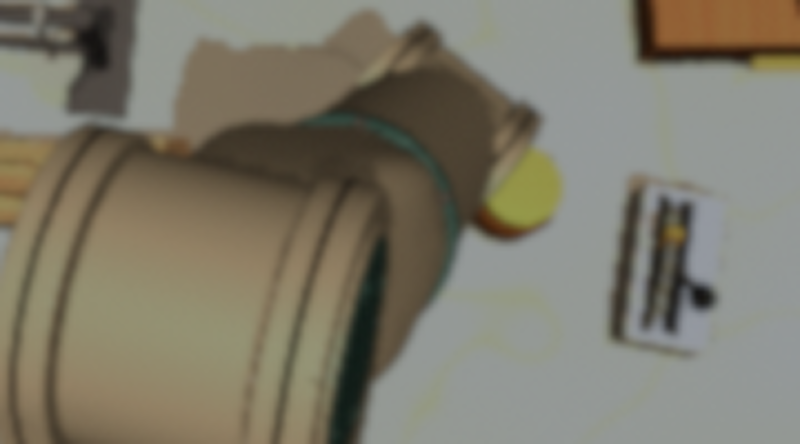

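The top view is blocked by the arm, with only the jar, the dimmer and the stand edge visible. I'll finish closing and then lift.

Request:
move_arm(rows="0 0 0 0 0 0 1;0 0 0 0 0 0 1;0 0 0 0 0 0 1;0 0 0 0 0 0 1;0 0 0 0 0 0 1;0 0 -0.1 0 0 0 1;0 0 -0.2 0 0 0 1;0 0 -0.3 0 0 0 1;0 0 -0.4 0 0 0 1;0 0 -0.4 0 0 0 1")

```text
clock: 4.38
eef_pos: [463.6, -117.4, 213.5]
tool_rot: [3.133, 0.003, 1.687]
force: [1.4, -0.4, -5.4]
width: 20.4
gripper_force: 61.6
```

```bash
python3 go.py 618 -293 206 1.604
```

```text
shift [-0.641  0.443  0.025] turn 0.053
```

Request:
move_arm(rows="-0.628 0.443 0 0 0 0.053 1;-0.628 0.443 0 0 0 0.053 1;-0.628 0.443 0 0 0 0.053 1;-0.628 0.443 0 0 0 0.053 1;-0.628 0.443 0 0 0 0.053 1;-0.628 0.443 0 0 0 0.053 1;-0.628 0.443 0 0 0 0.053 1;-0.628 0.443 0.1 0 0 0.053 1;-0.628 0.443 0.2 0 0 0.053 1;-0.628 0.443 0.3 0 0 0.053 1;-0.628 0.443 0.36 0 0 0.053 1;-0.628 0.443 0.36 0 0 0.053 1")

```text
clock: 5.38
eef_pos: [610.1, -284.7, 93.7]
tool_rot: [-3.13, -0.007, 1.604]
force: [-1.8, 0.5, -8.4]
width: 20.6
gripper_force: 60.7
```

```bash
python3 go.py 618 -289 91 1.604
```

```text
shift [-0.015  0.026  0.009] turn -0.0
```

Request:
move_arm(rows="0 0 0 0 0 0 1;0 0 0 0 0 0 1;0 0 0 0 0 0 1")

```text
clock: 5.63
eef_pos: [615.6, -288.9, 102.8]
tool_rot: [3.139, 0.002, 1.604]
force: [-0.4, 0.1, -5.7]
width: 20.3
gripper_force: 60.8
```

Request:
move_arm(rows="0 0.008 0.02 0 0 0 1;0 0.008 0.038 0 0 0 1;0 0.008 0.038 0 0 0 1;-0.005 0.008 0.038 0 0 0 1;-0.01 0.008 0.038 0 0 0 1;-0.015 0.008 0.038 0 0 0 1;-0.02 0.008 0.038 0 0 0 1;-0.02 0.008 0.038 0 0 0 1;-0.02 0.008 0.038 0 0 0 1")

```text
clock: 6.38
eef_pos: [617.7, -290.8, 90.5]
tool_rot: [3.141, -0.005, 1.605]
force: [-0.0, 6.8, 2.8]
width: 20.3
gripper_force: 61.9
```

Request:
move_arm(rows="0 0 0 0 0 0 -1;0 0 0 0 0 0 -1;0 0 0 0 0 0 -1;0 0 -0.1 0 0 0 -1;0 0 -0.23 0 0 0 -1;0 0 -0.36 0 0 0 -1;0.873 -0.451 -0.36 0 0 0.008 -1;0.873 -0.451 -0.36 0 0 0.008 -1;0.873 -0.451 -0.36 0 0 0.008 -1;0.873 -0.451 -0.36 0 0 0.008 -1;0.873 -0.451 -0.36 0 0 0.008 -1;0.873 -0.451 -0.36 0 0 0.008 -1")

```text
clock: 7.38
eef_pos: [494.1, -75.4, 198.4]
tool_rot: [3.14, 0.001, 1.589]
force: [0.5, 1.6, 0.2]
width: 85.4
gripper_force: 0.0
```

```bash
python3 go.py 473.5 -38 89 1.593
```

```text
shift [ 0.126 -0.066  0.365] turn -0.002
```

Request:
move_arm(rows="0.126 -0.066 0 0 0 0 -1;0.126 -0.066 0 0 0 0 -1;0.126 -0.066 0.13 0 0 0 -1;0.126 -0.066 0.25 0 0 0 -1;0.126 -0.066 0.33 0 0 0 -1;0.126 -0.066 0.36 0 0 0 -1;0.126 -0.066 0.36 0 0 0 -1;0.126 -0.066 0.36 0 0 0 1;0.126 -0.066 0.36 0 0 0 1;0.126 -0.066 0.36 0 0 0 1;0.126 -0.066 0.36 0 0 0 1;0.126 -0.066 0.36 0 0 0 1")

```text
clock: 8.38
eef_pos: [474.7, -38.3, 90.7]
tool_rot: [3.141, -0.0, 1.591]
force: [-2.6, -0.9, 1.9]
width: 25.4
gripper_force: 1.2
```

```bash
python3 go.py 616 -230 89 1.604
```

```text
shift [-0.648  0.458  0.006] turn -0.008
```

Request:
move_arm(rows="0 0 0 0 0 0 1;0 0 0 0 0 0 1;0 0 -0.12 0 0 0 1;0 0 -0.25 0 0 0 1;0 0 -0.4 0 0 0 1;-0.651 0.458 -0.4 0 0 -0.008 1;-0.651 0.458 -0.4 0 0 -0.008 1;-0.651 0.458 -0.4 0 0 -0.008 1;-0.651 0.458 -0.4 0 0 -0.008 1;-0.651 0.458 -0.4 0 0 -0.008 1;-0.651 0.458 -0.4 0 0 -0.008 1;-0.651 0.458 -0.4 0 0 -0.008 1")

```text
clock: 9.38
eef_pos: [617.9, -238.9, 209.5]
tool_rot: [3.139, 0.008, 1.598]
force: [-0.3, -0.7, -3.1]
width: 20.4
gripper_force: 60.6
```

Request:
move_arm(rows="0 0 0.12 0 0 0 1;0 0 0.24 0 0 0 1;0 0 0.34 0 0 0 1;0 0 0.34 0 0 0 1;0 0 0.34 0 0 0 1;0 0 0.34 0 0 0 1")

```text
clock: 9.88
eef_pos: [616.7, -231.5, 109.3]
tool_rot: [3.14, 0.001, 1.604]
force: [1.3, -0.5, -2.7]
width: 20.5
gripper_force: 60.7
```

```bash
python3 go.py 616 -231 91 1.604
```

```text
shift [ 0.002 -0.002  0.061] turn -0.0
```

Request:
move_arm(rows="0 -0.002 0.03 0 0 0 1;0 -0.002 0.061 0 0 0 1;0 -0.002 0.061 0 0 0 1;-0.006 -0.002 0.061 0 0 0 1;-0.012 -0.002 0.061 0 0 0 1;-0.018 -0.002 0.061 0 0 0 1;-0.024 -0.002 0.061 0 0 0 1;-0.024 -0.002 0.061 0 0 0 1;-0.024 -0.002 0.061 0 0 0 1")

```text
clock: 10.63
eef_pos: [616.4, -234.6, 90.7]
tool_rot: [3.141, -0.006, 1.605]
force: [-0.9, 7.2, 9.1]
width: 20.8
gripper_force: 62.7
```

Request:
move_arm(rows="0 0 0 0 0 0 -1;0 0 0 0 0 0 -1;0 0 0 0 0 0 -1;0 0 -0.1 0 0 0 -1;0 0 -0.23 0 0 0 -1;0 0 -0.36 0 0 0 -1;0.99 -0.415 -0.36 0 0 0 -1;0.99 -0.415 -0.36 0 0 0 -1;0.99 -0.415 -0.36 0 0 0 -1;0.99 -0.415 -0.36 0 0 0 -1;0.99 -0.415 -0.36 0 0 0 -1;0.99 -0.415 -0.36 0 0 0 -1")

```text
clock: 11.63
eef_pos: [510.5, -10.3, 197.8]
tool_rot: [3.141, 0.001, 1.602]
force: [-0.2, 0.7, -0.3]
width: 86.0
gripper_force: 0.0
```

```bash
python3 go.py 481.7 55.5 90 1.60
```

```text
shift [ 0.222 -0.089  0.359] turn 0.001
```

Request:
move_arm(rows="0.222 -0.089 0 0 0 0 -1;0.222 -0.089 0 0 0 0 -1;0.222 -0.089 0.1 0 0 0 -1;0.222 -0.089 0.22 0 0 0 -1;0.222 -0.089 0.33 0 0 0 -1;0.222 -0.089 0.36 0 0 0 -1;0.222 -0.089 0.36 0 0 0 -1;0.222 -0.089 0.36 0 0 0 1;0.222 -0.089 0.36 0 0 0 1;0.222 -0.089 0.36 0 0 0 1;0.222 -0.089 0.36 0 0 0 1;0.222 -0.089 0.36 0 0 0 1")

```text
clock: 12.63
eef_pos: [482.5, 55.0, 90.6]
tool_rot: [3.141, -0.001, 1.604]
force: [-3.9, -1.3, 1.8]
width: 25.8
gripper_force: 1.6
```

```bash
python3 go.py 614 -168 89 1.604
```

```text
shift [-0.757  0.413  0.005] turn -0.0
```

Request:
move_arm(rows="0 0 0 0 0 0 1;0 0 0 0 0 0 1;0 0 -0.12 0 0 0 1;0 0 -0.25 0 0 0 1;0 0 -0.4 0 0 0 1;-0.757 0.413 -0.4 0 0 0 1;-0.757 0.413 -0.4 0 0 0 1;-0.757 0.413 -0.4 0 0 0 1;-0.757 0.413 -0.4 0 0 0 1;-0.757 0.413 -0.4 0 0 0 1;-0.757 0.413 -0.4 0 0 0 1;-0.757 0.413 -0.4 0 0 0 1")

```text
clock: 13.63
eef_pos: [615.6, -177.6, 209.7]
tool_rot: [3.138, 0.009, 1.597]
force: [0.3, -2.9, -5.8]
width: 20.3
gripper_force: 61.7
```

Request:
move_arm(rows="0 0 0.12 0 0 0 1;0 0 0.24 0 0 0 1;0 0 0.34 0 0 0 1;0 0 0.34 0 0 0 1;0 0 0.34 0 0 0 1;0 0 0.34 0 0 0 1")

```text
clock: 14.13
eef_pos: [614.6, -168.7, 109.0]
tool_rot: [3.14, 0.001, 1.604]
force: [0.4, -0.4, -5.1]
width: 20.4
gripper_force: 61.8
```

```bash
python3 go.py 614 -168 91 1.604
```

```text
shift [ 0.002 -0.002  0.06 ] turn -0.0
```

Request:
move_arm(rows="0 -0.002 0.03 0 0 0 1;0 -0.002 0.06 0 0 0 1;0 -0.002 0.06 0 0 0 1;-0.006 -0.002 0.06 0 0 0 1;-0.012 -0.002 0.06 0 0 0 1;-0.018 -0.002 0.06 0 0 0 1;-0.024 -0.002 0.06 0 0 0 1;-0.024 -0.002 0.06 0 0 0 1;-0.024 -0.002 0.06 0 0 0 1")

```text
clock: 14.88
eef_pos: [614.3, -172.9, 90.8]
tool_rot: [3.14, -0.004, 1.605]
force: [1.2, 6.3, 5.6]
width: 20.7
gripper_force: 63.4
```

Request:
move_arm(rows="0 0 0 0 0 0 -1;0 0 0 0 0 0 -1;0 0 0 0 0 0 -1;0 0 -0.1 0 0 0 -1;0 0 -0.23 0 0 0 -1;0 0 -0.36 0 0 0 -1;0.98 -0.363 -0.36 0 0 0.055 -1;0.98 -0.363 -0.36 0 0 0.055 -1;0.98 -0.363 -0.36 0 0 0.055 -1;0.98 -0.363 -0.36 0 0 0.055 -1;0.98 -0.363 -0.36 0 0 0.055 -1;0.98 -0.363 -0.36 0 0 0.055 -1")

```text
clock: 15.88
eef_pos: [517.9, 56.7, 197.8]
tool_rot: [3.141, 0.001, 1.516]
force: [0.5, 0.7, 0.5]
width: 85.7
gripper_force: 0.0
```

```bash
python3 go.py 477.5 156 90 1.519; python3 - <<'E'
from h import *
d=grab('top',4)
for l in lids(d,(90,170,345,262)):print(l)
E
```

```text
shift [ 0.323 -0.153  0.359] turn -0.002
(417.4, 304.5, 1.3, 91.7, 248.5)
(476.7, -207.4, 18.6, 74.3, 55.9)
(615.8, -227.3, 1.3, 77.2, 186.7)
(545.1, 165.9, -9.8, 275.8, 326.0)
```

Request:
move_arm(rows="0.323 -0.153 0 0 0 0 -1;0.323 -0.153 0 0 0 0 -1;0.323 -0.153 0 0 0 0 -1;0.323 -0.153 0.1 0 0 0 -1;0.323 -0.153 0.22 0 0 0 -1;0.323 -0.153 0.33 0 0 0 -1;0.323 -0.153 0.36 0 0 0 -1;0.323 -0.153 0.36 0 0 0 1;0.323 -0.153 0.36 0 0 0 1;0.323 -0.153 0.36 0 0 0 1;0.323 -0.153 0.36 0 0 0 1;0.323 -0.153 0.36 0 0 0 1")

```text
clock: 17.08
eef_pos: [478.7, 155.5, 91.0]
tool_rot: [3.14, -0.001, 1.517]
force: [-2.9, 0.2, 1.1]
width: 25.6
gripper_force: 1.3
```

```bash
python3 go.py 612 -105 89 1.604
```

```text
shift [-0.843  0.49   0.007] turn -0.055
```

Request:
move_arm(rows="0 0 0 0 0 0 1;0 0 0 0 0 0 1;0 0 -0.12 0 0 0 1;0 0 -0.25 0 0 0 1;0 0 -0.4 0 0 0 1;-0.843 0.49 -0.4 0 0 -0.055 1;-0.843 0.49 -0.4 0 0 -0.055 1;-0.843 0.49 -0.4 0 0 -0.055 1;-0.843 0.49 -0.4 0 0 -0.055 1;-0.843 0.49 -0.4 0 0 -0.055 1;-0.843 0.49 -0.4 0 0 -0.055 1;-0.843 0.49 -0.4 0 0 -0.055 1")

```text
clock: 18.08
eef_pos: [611.2, -105.7, 209.6]
tool_rot: [-3.141, -0.0, 1.604]
force: [1.4, 0.3, -3.9]
width: 20.7
gripper_force: 60.7
```

Request:
move_arm(rows="0 0 0 0 0 0 1;0 0 0.12 0 0 0 1;0 0 0.24 0 0 0 1;0 0 0.34 0 0 0 1;0 0 0.34 0 0 0 1;0 0 0.34 0 0 0 1;0 0 0.34 0 0 0 1")

```text
clock: 18.67
eef_pos: [612.1, -104.7, 109.2]
tool_rot: [3.139, 0.001, 1.604]
force: [0.8, -0.6, -3.9]
width: 20.5
gripper_force: 60.5
```

```bash
python3 go.py 612 -105 91 1.604
```

```text
shift [-0.001 -0.001  0.061] turn -0.0
```

Request:
move_arm(rows="0 0 0.03 0 0 0 1;0 0 0.06 0 0 0 1;0 0 0.06 0 0 0 1;-0.008 0 0.06 0 0 0 1;-0.016 0 0.06 0 0 0 1;-0.022 0 0.06 0 0 0 1;-0.03 0 0.06 0 0 0 1;-0.03 0 0.06 0 0 0 1;-0.03 0 0.06 0 0 0 1")

```text
clock: 19.42
eef_pos: [611.5, -110.9, 90.0]
tool_rot: [-3.141, -0.004, 1.605]
force: [-0.1, 5.9, 2.5]
width: 20.7
gripper_force: 62.0
```

Request:
move_arm(rows="0 0 0 0 0 0 -1;0 0 0 0 0 0 -1;0 0 0 0 0 0 -1;0 0 -0.1 0 0 0 -1;0 0 -0.23 0 0 0 -1;0 0 -0.36 0 0 0 -1;0.98 -0.394 -0.36 0 0 0.145 -1;0.98 -0.394 -0.36 0 0 0.145 -1;0.98 -0.394 -0.36 0 0 0.145 -1;0.98 -0.394 -0.36 0 0 0.145 -1;0.98 -0.394 -0.36 0 0 0.145 -1;0.98 -0.394 -0.36 0 0 0.145 -1")

```text
clock: 20.42
eef_pos: [509.9, 116.3, 197.9]
tool_rot: [3.14, 0.0, 1.375]
force: [0.8, 1.0, 0.2]
width: 85.4
gripper_force: 0.0
```

```bash
python3 go.py 449.5 251 90 1.377; python3 - <<'E'
from h import *
e=grab('side',3)
a=e['img'][90:270,180:380,::-1];cv2.imwrite('pics/s2.png',cv2.resize(a,(667,600),interpolation=cv2.INTER_CUBIC))
d=np.load('d.npy',allow_pickle=True).item()
m=mask(d['img'],(8,50,70),(28,255,255),(160,225,190,255));print([proj(d,(449.5+a,251+b,70)) for a,b in((31,0),(-31,0),(0,31),(0,-31))])
E
```

```text
shift [ 0.401 -0.285  0.36 ] turn -0.002
[array([174.42264798, 228.19898058]), array([173.06530477, 246.90043029]), array([164.416716  , 237.28364847]), array([183.0814236 , 237.70735836])]
```

View pics/s2.png

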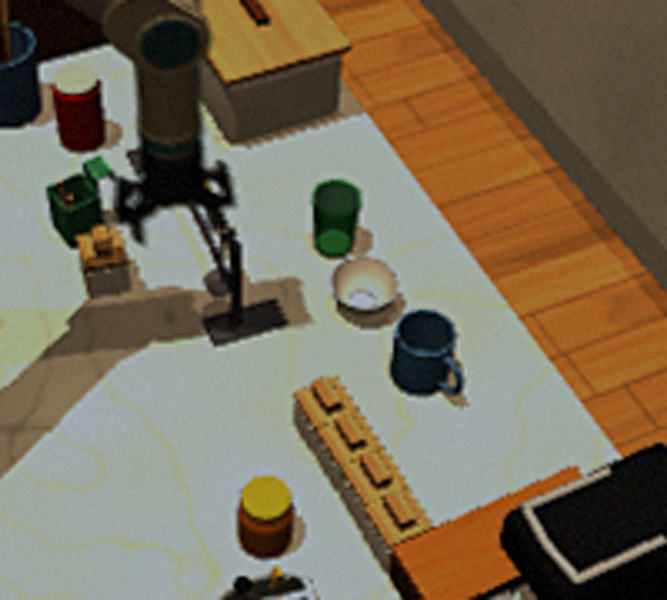

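The side view shows four canisters in a tight row, flush with the stand's corner at (392,545). The fifth is still at (105,262).

Request:
move_arm(rows="0.401 -0.285 0 0 0 0 -1;0.401 -0.285 0 0 0 0 -1;0.401 -0.285 0 0 0 0 -1;0.401 -0.285 0 0 0 0 -1;0.401 -0.285 0.12 0 0 0 -1;0.401 -0.285 0.24 0 0 0 -1;0.401 -0.285 0.34 0 0 0 -1;0.401 -0.285 0.36 0 0 0 -1;0.401 -0.285 0.36 0 0 0 -1;0.401 -0.285 0.36 0 0 0 1;0.401 -0.285 0.36 0 0 0 1;0.401 -0.285 0.36 0 0 0 1")

```text
clock: 21.57
eef_pos: [451.4, 250.2, 91.3]
tool_rot: [3.139, -0.002, 1.375]
force: [-0.1, 0.6, -0.1]
width: 51.4
gripper_force: 0.0
```

Request:
move_arm(rows="0 0 0 0 0 0 1;0 0 0 0 0 0 1;0 0 0 0 0 0 1;0 0 0 0 0 0 1;0 0 -0.12 0 0 0 1;0 0 -0.25 0 0 0 1;0 0 -0.4 0 0 0 1;0 0 -0.4 0 0 0 1;0 0 -0.4 0 0 0 1")

```text
clock: 22.32
eef_pos: [451.3, 250.8, 211.3]
tool_rot: [3.138, -0.003, 1.376]
force: [-0.1, 0.5, -7.7]
width: 20.8
gripper_force: 61.9
```

```bash
python3 go.py 610 -42 210 1.604
```

```text
shift [-0.856  0.708  0.004] turn -0.145
```

Request:
move_arm(rows="-0.606 0.218 -0.03 0 0 0 1;-0.606 0.218 -0.03 0 0 0 1;-0.606 0.218 -0.03 0 0 -0.145 1;-0.606 0.218 -0.03 0 0 -0.145 1;-0.856 0.708 -0.03 0 0 -0.145 1;-0.856 0.708 -0.03 0 0 -0.145 1;-0.856 0.708 -0.03 0 0 -0.145 1;-0.856 0.708 -0.03 0 0 -0.145 1;-0.856 0.708 -0.03 0 0 -0.145 1;-0.856 0.708 -0.03 0 0 -0.145 1;-0.856 0.708 0 0 0 -0.145 1;-0.856 0.708 0 0 0 -0.145 1")

```text
clock: 23.32
eef_pos: [605.5, -41.5, 205.0]
tool_rot: [-3.133, -0.002, 1.604]
force: [-1.0, 1.9, -8.0]
width: 20.7
gripper_force: 61.1
```

Request:
move_arm(rows="0 0 0.12 0 0 0 1;0 0 0.24 0 0 0 1;0 0 0.34 0 0 0 1;0 0 0.34 0 0 0 1;0 0 0.34 0 0 0 1;0 0 0.34 0 0 0 1")

```text
clock: 23.82
eef_pos: [609.2, -42.7, 108.6]
tool_rot: [3.14, 0.0, 1.604]
force: [0.3, -0.1, -5.7]
width: 20.4
gripper_force: 61.3
```

```bash
python3 go.py 610 -42 91.3 1.604
```

```text
shift [0.002 0.003 0.058] turn 0.0
```

Request:
move_arm(rows="0 0.003 0.03 0 0 0 1;0 0.003 0.058 0 0 0 1;0 0.003 0.058 0 0 0 1;-0.01 0.003 0.058 0 0 0 1;-0.02 0.003 0.058 0 0 0 1;-0.03 0.003 0.058 0 0 0 1;-0.04 0.003 0.058 0 0 0 1;-0.04 0.003 0.058 0 0 0 1;-0.04 0.003 0.058 0 0 0 1")

```text
clock: 24.57
eef_pos: [609.9, -52.0, 90.7]
tool_rot: [-3.141, -0.005, 1.605]
force: [-0.3, 7.3, 1.0]
width: 20.2
gripper_force: 62.1
```

Request:
move_arm(rows="0 0 0 0 0 0 -1;0 0 0 0 0 0 -1;0 0 0 0 0 0 -1;0 0 -0.1 0 0 0 -1;0 0 -0.23 0 0 0 -1;0 0 -0.36 0 0 -0.08 -1;0.8 -0.29 -0.4 0 0 -0.16 -1;0.8 -0.29 -0.4 0 0 -0.24 -1;0.8 -0.29 -0.4 0 0 -0.32 -1;0.8 -0.29 -0.4 0 0 -0.4 -1;0.8 -0.29 -0.4 0 0 -0.48 -1;0.8 -0.29 -0.4 0 0 -0.56 -1")

```text
clock: 25.57
eef_pos: [516.7, 177.5, 210.6]
tool_rot: [3.141, 0.001, 2.483]
force: [1.4, -0.3, 0.6]
width: 85.4
gripper_force: 0.0
```

```bash
python3 go.py 440 361 210 3.284
```

```text
shift [0.576 0.327 0.002] turn -0.51
```

Request:
move_arm(rows="0.576 0.327 0 0 0 -0.51 -1;0.576 0.327 0 0 0 -0.51 -1;0.576 0.327 0 0 0 -0.51 -1;0.576 0.327 0 0 0 -0.51 -1;0.576 0.327 0 0 0 -0.51 -1;0.576 0.327 0 0 0 -0.51 -1;0.576 0.327 0.1 0 0 -0.51 -1;0.576 0.327 0.2 0 0 -0.51 -1;0.576 0.327 0.2 0 0 -0.51 -1;0.576 0.327 0.2 0 0 -0.51 -1")

```text
clock: 26.4
eef_pos: [441.2, 359.1, 149.2]
tool_rot: [-3.139, -0.002, -3.005]
force: [0.6, -0.2, 0.8]
width: 85.5
gripper_force: 0.0
```

```bash
python3 go.py 440 361 63 3.284; python3 - <<'E'
from h import *
d=grab('side',3);a=d['img'][110:200,180:300,::-1];cv2.imwrite('pics/c1.png',cv2.resize(a,(800,600),interpolation=cv2.INTER_CUBIC))
E
```

```text
shift [0.003 0.007 0.287] turn -0.004
```

View pics/c1.png

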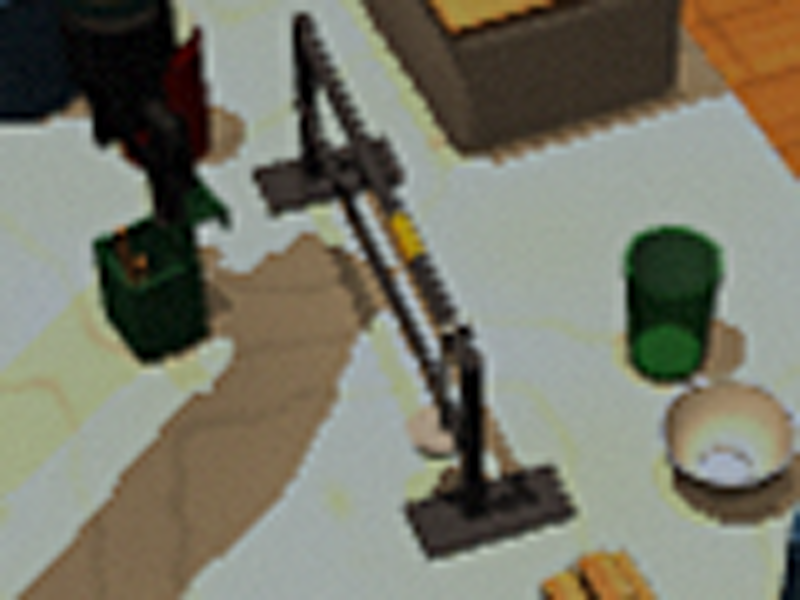

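The gripper hovers over the caddy ((150,290) in the crop) and lines up with it. Lowering to grip.

Request:
move_arm(rows="0.003 0.007 0.12 0 0 0 -1;0.003 0.007 0.2 0 0 0 -1;0.003 0.007 0.26 0 0 0 -1;0.003 0.007 0.287 0 0 0 -1;0.003 0.007 0.287 0 0 0 -1;0.003 0.007 0.287 0 0 0 1;0.003 0.007 0.287 0 0 0 1;0.003 0.007 0.287 0 0 0 1;0.003 0.007 0.287 0 0 0 1;0.003 0.007 0.287 0 0 0 1")

```text
clock: 27.38
eef_pos: [441.4, 363.3, 65.9]
tool_rot: [3.14, 0.003, -3.004]
force: [0.3, -0.5, 5.0]
width: 59.1
gripper_force: 65.5
```

Request:
move_arm(rows="0 0 -0.05 0 0 0 1;0 0 -0.15 0 0 0 1;0 0 -0.25 0 0 0 1;0 0 -0.35 0 0 0 1;0 0 -0.35 0 0 0 1;0 0 -0.35 0 0 0 1")

```text
clock: 27.88
eef_pos: [441.2, 363.5, 171.3]
tool_rot: [3.139, 0.004, -3.003]
force: [-0.2, -0.2, -1.7]
width: 59.0
gripper_force: 65.2
```

```bash
python3 go.py 500 328 126 3.092
```

```text
shift [-0.178 -0.144  0.151] turn 0.12
```

Request:
move_arm(rows="-0.228 -0.142 0 0 0 0.12 1;-0.228 -0.142 0 0 0 0.12 1;-0.228 -0.142 0 0 0 0.12 1;-0.228 -0.142 0 0 0 0.12 1;-0.228 -0.142 0.1 0 0 0.12 1;-0.228 -0.142 0.141 0 0 0.12 1;-0.228 -0.142 0.141 0 0 0.12 1;-0.228 -0.142 0.141 0 0 0.12 1;-0.228 -0.142 0.141 0 0 0.12 1")

```text
clock: 28.63
eef_pos: [513.5, 330.2, 126.9]
tool_rot: [3.141, -0.0, 3.092]
force: [-0.9, -0.4, -2.2]
width: 59.0
gripper_force: 65.0
```

```bash
python3 - <<'E'
from h import *
s=read_state();print(s['eef_pos'],s['tool_rot'],s['force'])
for n,b in(('side',(110,200,180,300)),('top',(170,260,90,210))):
    d=grab(n,3);np.save(n+'c.npy',d,allow_pickle=True);a=d['img'][b[0]:b[1],b[2]:b[3],::-1];cv2.imwrite(f'pics/h{n}.png',cv2.convertScaleAbs(cv2.resize(a,(800,600),interpolation=cv2.INTER_CUBIC),alpha=1.3))
E
```

```text
[513.52962223 330.22137464 126.85228523] [ 3.14142490e+00 -4.27787169e-05  3.09207813e+00] [-0.89284047 -0.43328592 -2.2312068 ]
```

View pics/hside.png

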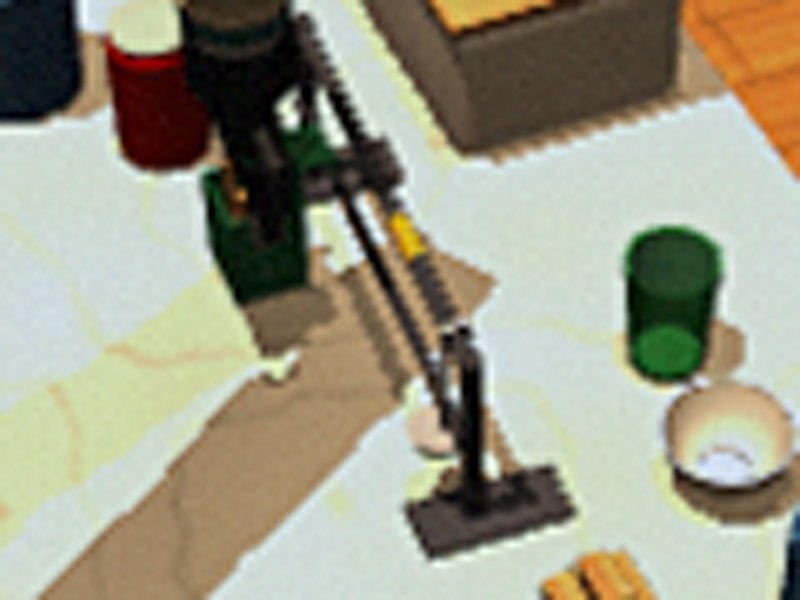

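View pics/htop.png

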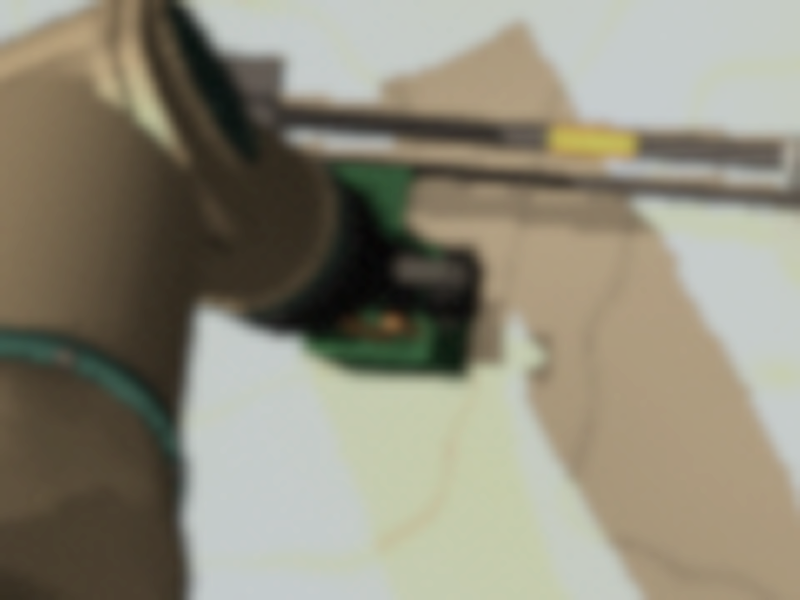

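The top crop shows the hook's far edge at (412,168), about 16 mm short of the bar's front edge. I'll probe gently against the bar to get its exact x.

Request:
move_arm(rows="-0.02 0 0 0 0 0 1;-0.035 0 0 0 0 0 1;-0.04 0 0 0 0 0 1;-0.045 0 0 0 0 0 1;-0.05 0 0 0 0 0 1;-0.055 0 0 0 0 0 1;-0.06 0 0 0 0 0 1;-0.06 0 0 0 0 0 1;-0.06 0 0 0 0 0 1")

```text
clock: 29.68
eef_pos: [529.4, 328.8, 126.0]
tool_rot: [-3.14, -0.005, 3.092]
force: [-4.2, -1.1, 0.8]
width: 59.1
gripper_force: 65.2
```

Request:
move_arm(rows="0.02 0 0 0 0 0 1;0.02 0 -0.06 0 0 0 1;0.02 0 -0.1 0 0 0 1;0 0 -0.1 0 0 0 1;-0.03 0 -0.1 0 0 0 1;-0.058 0 -0.1 0 0 0 1;-0.058 0 -0.1 0 0 0 1;-0.058 0 -0.1 0 0 0 1;-0.058 0 -0.1 0 0 0 1")

```text
clock: 30.43
eef_pos: [548.7, 327.6, 155.7]
tool_rot: [-3.141, -0.001, 3.091]
force: [0.4, -0.5, -1.8]
width: 59.3
gripper_force: 65.3
```

Request:
move_arm(rows="0 0 0.03 0 0 0 1;0 0 0.05 0 0 0 1;0 0 0.06 0 0 0 1;0 0 0.07 0 0 0 1;0 0 0.08 0 0 0 1;0 0 0.09 0 0 0 1;0 0 0.096 0 0 0 1;0 0 0.096 0 0 0 1;0 0 0.096 0 0 0 1")

```text
clock: 31.18
eef_pos: [549.1, 328.0, 127.7]
tool_rot: [3.142, 0.0, 3.091]
force: [0.7, -0.8, -0.7]
width: 59.0
gripper_force: 65.3
```

Request:
move_arm(rows="0 0 0.004 0 0 0 1;0 0 0.008 0 0 0 1;0 0 0.012 0 0 0 1;0 0 0.012 0 0 0 1;0 0 0.012 0 0 0 1")

```text
clock: 31.6
eef_pos: [549.7, 328.1, 125.4]
tool_rot: [3.141, 0.001, 3.091]
force: [-2.7, -1.3, 4.9]
width: 59.3
gripper_force: 66.1
```

Request:
move_arm(rows="0 0 -0.003 0 0 0 1;0 -0.02 -0.003 0 0 0 1;0 -0.045 -0.003 0 0 0 1;0 -0.07 -0.003 0 0 0 1;0 -0.095 -0.003 0 0 0 1;0 -0.12 -0.003 0 0 0 1;0 -0.145 -0.003 0 0 0 1;0 -0.17 -0.003 0 0 0 1;0 -0.195 -0.003 0 0 0 1;0 -0.22 -0.003 0 0 0 1;0 -0.22 -0.003 0 0 0 1;0 -0.22 -0.003 0 0 0 1")

```text
clock: 32.6
eef_pos: [546.1, 259.6, 125.4]
tool_rot: [-3.14, 0.0, 3.089]
force: [-0.2, -0.9, 7.3]
width: 58.8
gripper_force: 66.2
```

```bash
python3 - <<'E'
from h import *
s=read_state();print(s['eef_pos'],s['tool_rot'],s['force'])
for n,b in(('side',(110,200,180,300)),('top',(170,260,90,210))):
    d=grab(n,3);np.save(n+'c.npy',d,allow_pickle=True);a=d['img'][b[0]:b[1],b[2]:b[3],::-1];cv2.imwrite(f'pics/i{n}.png',cv2.convertScaleAbs(cv2.resize(a,(800,600),interpolation=cv2.INTER_CUBIC),alpha=1.3))
E
```

```text
[546.11721779 259.56603176 125.4216829 ] [-3.13994933e+00  1.65109690e-04  3.08894085e+00] [-0.19588876 -0.92297143  7.30464425]
```

View pics/itop.png

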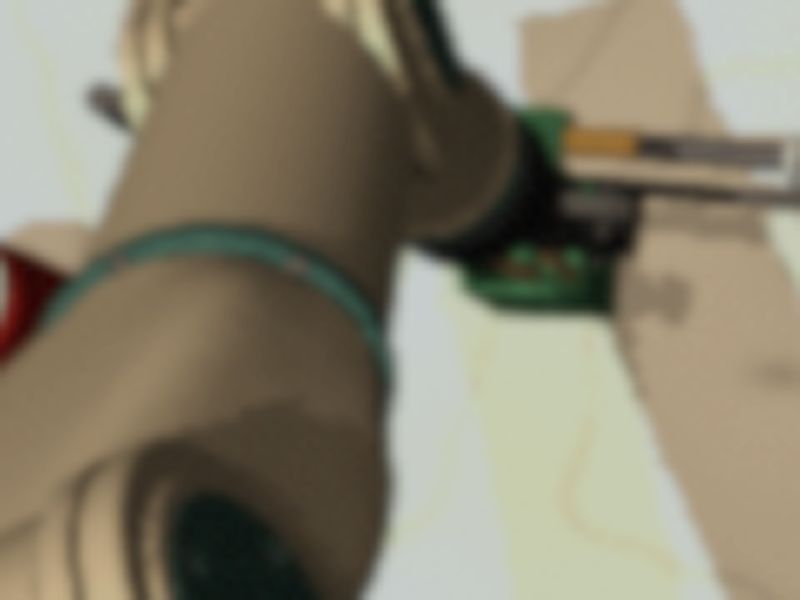

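The top crop shows the hook over the bar with its right edge at (567,140), and 33 mm of band still uncovered. Sliding about 32 mm further.

Request:
move_arm(rows="0 -0.02 -0.004 0 0 0 1;0 -0.04 -0.004 0 0 0 1;0 -0.06 -0.004 0 0 0 1;0 -0.08 -0.004 0 0 0 1;0 -0.095 -0.004 0 0 0 1;0 -0.106 -0.004 0 0 0 1;0 -0.106 -0.004 0 0 0 1;0 -0.106 -0.004 0 0 0 1;0 -0.106 -0.004 0 0 0 1")

```text
clock: 33.65
eef_pos: [543.9, 229.7, 125.9]
tool_rot: [-3.141, -0.001, 3.091]
force: [-0.2, -0.8, -0.5]
width: 58.8
gripper_force: 65.3
```

```bash
python3 - <<'E'
from h import *
d=grab('top',3);b=(170,260,130,250);a=d['img'][b[0]:b[1],b[2]:b[3],::-1];cv2.imwrite(f'pics/j.png',cv2.convertScaleAbs(cv2.resize(a,(800,600),interpolation=cv2.INTER_CUBIC),alpha=1.3))
s=d['img'];m=mask(s,(12,110,70),(35,255,255),(165,180,200,200));print([cv2.boundingRect(c) for c in blobs(m,1)])
print(proj(d,(588,227,162)),proj(d,(587,207,162)))
m=mask(s,(40,60,20),(95,255,255),(150,170,200,215));print([cv2.boundingRect(c) for c in blobs(m,4)])
E
```

```text
[]
[178.17353345 190.53605205] [184.48709119 190.98405397]
[(150, 209, 7, 6), (169, 207, 21, 8), (178, 187, 6, 8)]
```

Request:
move_arm(rows="0 0 0 0 0 0 0.2;0 0 0 0 0 0 -0.2;0 0 0 0 0 0 -0.6;0 0 0 0 0 0 -1;0 0 0 0 0 0 -1;0 0 0 0 0 0 -1;0 0 -0.1 0 0 0 -1;0 0 -0.2 0 0 0 -1;0 0 -0.3 0 0 0 -1;0 0 -0.42 0 0 0 -1;0 0 -0.5 0 0 0 -1;0 0 -0.5 0 0 0 -1")

```text
clock: 34.8
eef_pos: [547.3, 231.3, 282.2]
tool_rot: [3.136, 0.01, 3.091]
force: [0.7, 0.4, 0.2]
width: 85.7
gripper_force: 0.0
```

```bash
python3 - <<'E'
from h import *
d=grab('side',3);b=(90,282,160,416);a=d['img'][b[0]:b[1],b[2]:b[3],::-1];cv2.imwrite(f'pics/k.png',cv2.convertScaleAbs(cv2.resize(a,(800,600),interpolation=cv2.INTER_CUBIC),alpha=1.2))
E
```

```text
(no output)
```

View pics/k.png

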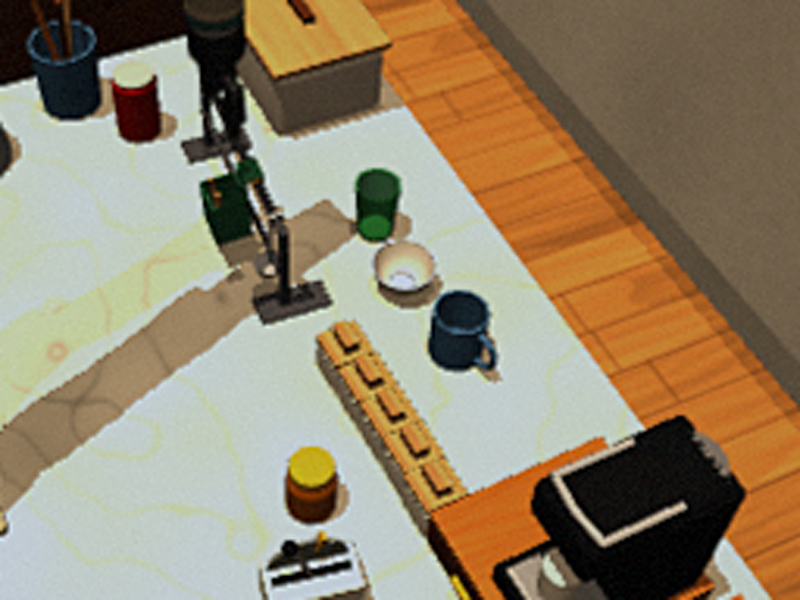

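The side view shows the caddy hung on the rail and all five canisters in the row with the bystanders undisturbed. Next is the dimmer, with its ball at about (290,547) in this crop.

```bash
cat > ball.py <<'E'
from h import *
np.set_printoptions(precision=1,suppress=True)
th=-.17;c=np.array([423.3,-340.7,56]);X=np.array([np.cos(th),np.sin(th),0])
def ang(p):return np.arctan2((p-c)@X,p[2]-56)+.6
if __name__=='__main__':
    d=grab('top',3);e=grab('side',3)
    a=cv2.resize(d['img'][225:275,335:375,::-1],(480,600),interpolation=cv2.INTER_CUBIC)
    b=cv2.resize(e['img'][245:285,230:280,::-1],(750,600),interpolation=cv2.INTER_CUBIC)[:, :320*2]
    b=cv2.resize(e['img'][245:295,240:266,::-1],(312,600),interpolation=cv2.INTER_CUBIC)
    cv2.imwrite('pics/ball.png',np.hstack([a,b]))
    for A in(0,.3,.6,.9,1.2):
        p=c+X*85*np.sin(A-.6)+[0,0,85*np.cos(A-.6)];print(A,p,proj(d,p),proj(e,p))
E
python3 ball.py; python3 go.py 420 -200 280 3.0
```

```text
0 [ 376.  -332.6  126.2] [355.4 263.4] [246.7 267. ]
0.3 [ 398.5 -336.5  137.2] [357.3 255.9] [252.8 264.1]
0.6 [ 423.3 -340.7  141. ] [358.7 247.8] [259.5 262.1]
0.9 [ 448.1 -344.9  137.2] [359.4 239.9] [266.1 261.1]
1.2 [ 470.6 -348.8  126.2] [359.3 233.2] [272.  261.2]
shift [ 0.34  -1.453 -0.016] turn 0.058
```

View pics/ball.png

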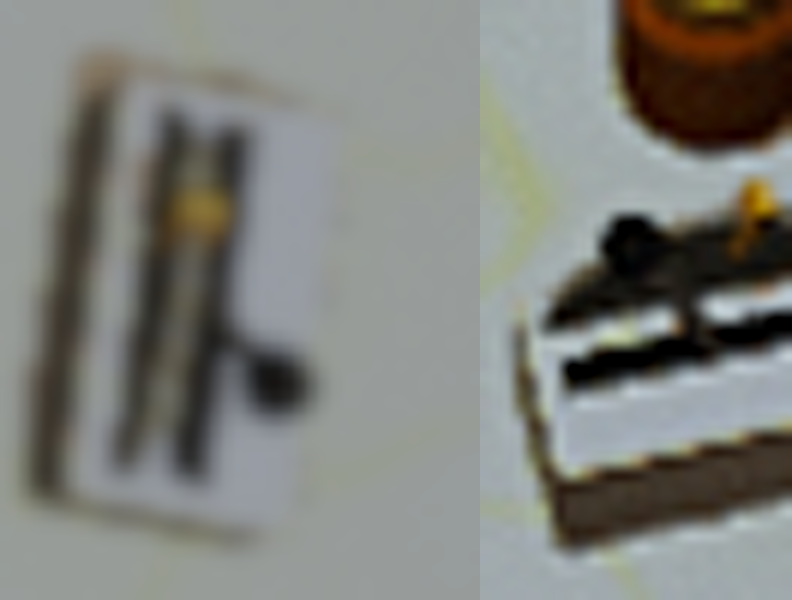

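The ball matches the model at about 0.28 rad: top (357.4,256.6), side (252.4,264.8). It sits near (397,-336,137), and the night position is (448,-345,137).

Request:
move_arm(rows="0.26 -0.98 0 0 0 0.04 -1;0.26 -0.98 0 0 0 0.04 -1;0.26 -0.98 0 0 0 0.077 -1;0.26 -0.98 0 0 0 0.077 -1;0.26 -0.98 0 0 0 0.077 -1;0.26 -0.98 0 0 0 0.077 -1;0.26 -0.98 0 0 0 0.077 -1;0.26 -0.98 0 0 0 0.077 -1;0.26 -0.98 0 0 0 0.077 -1")

```text
clock: 36.0
eef_pos: [449.8, -63.8, 276.3]
tool_rot: [-3.14, -0.001, 2.962]
force: [-0.1, 0.6, -0.9]
width: 85.4
gripper_force: 0.0
```

```bash
python3 go.py 397 -336 200 2.972
```

```text
shift [ 0.012 -0.924  0.254] turn -0.006
```

Request:
move_arm(rows="0.012 -0.924 0 0 0 -0.006 -1;0.012 -0.924 0 0 0 -0.006 -1;0.012 -0.924 0 0 0 -0.006 -1;0.012 -0.924 0 0 0 -0.006 -1;0.012 -0.924 0 0 0 -0.006 -1;0.012 -0.924 0 0 0 -0.006 -1;0.012 -0.924 0.1 0 0 -0.006 -1;0.012 -0.924 0.2 0 0 -0.006 -1;0.012 -0.924 0.254 0 0 -0.006 -1;0.012 -0.924 0.254 0 0 -0.006 -1;0.012 -0.924 0.254 0 0 -0.006 -1")

```text
clock: 36.92
eef_pos: [401.2, -330.9, 199.2]
tool_rot: [3.14, -0.002, 2.981]
force: [0.8, -0.9, 0.4]
width: 85.5
gripper_force: 0.0
```

```bash
python3 go.py 397 -336 135 2.972
```

```text
shift [ 0.011 -0.019  0.214] turn 0.006
```

Request:
move_arm(rows="0.011 -0.019 0.1 0 0 0.006 -1;0.011 -0.019 0.18 0 0 0.006 -1;0.011 -0.019 0.214 0 0 0.006 -1;0.011 -0.019 0.214 0 0 0.006 -1;0.011 -0.019 0.214 0 0 0.006 -1;0.011 -0.019 0.214 0 0 0.006 0;0.011 -0.019 0.214 0 0 0.006 0.3;0.011 -0.019 0.214 0 0 0.006 0.3;0.011 -0.019 0.214 0 0 0.006 0.3;0.011 -0.019 0.214 0 0 0.006 0.3")

```text
clock: 37.75
eef_pos: [396.7, -337.2, 136.4]
tool_rot: [-3.141, 0.001, 2.97]
force: [0.3, 0.2, -0.1]
width: 30.2
gripper_force: 0.0
```

```bash
python3 - <<'E'
from h import *
s=read_state();print(s['eef_pos'],s['width'],s['force'])
e=grab('side',3);cv2.imwrite('pics/l.png',cv2.resize(e['img'][235:295,220:300,::-1],(800,600),interpolation=cv2.INTER_CUBIC))
E
```

```text
[ 396.73754782 -337.17554342  136.35686085] 30.210738523275577 [ 0.32368611  0.16548883 -0.13832063]
```

View pics/l.png

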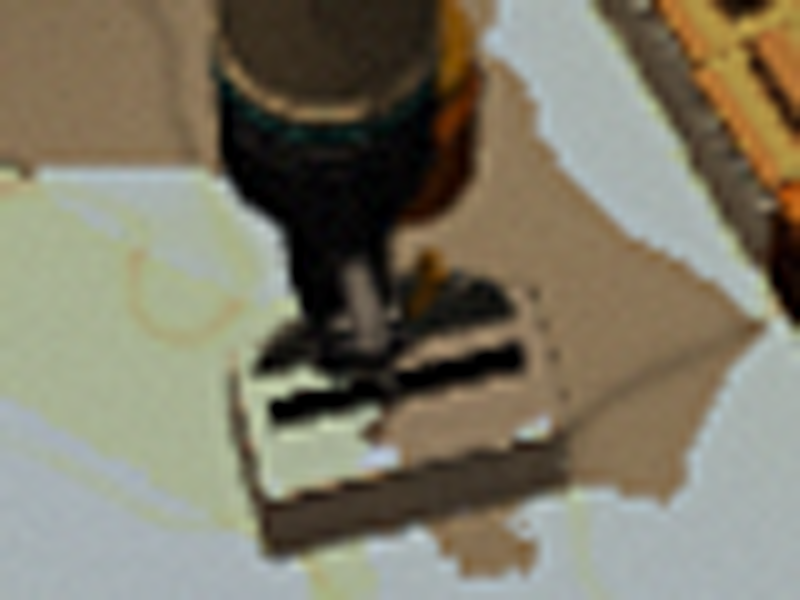

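That picture shows the fingers straddling the ball, clear of the plate. By my count it was picture 15, one over the 14-picture limit, so I'll view no more and check with numbers only.

Request:
move_arm(rows="0 0 0 0 0 0 0.5;0 0 0 0 0 0 0.7;0 0 0 0 0 0 1;0 0 0 0 0 0 1;0 0 0 0 0 0 1")

```text
clock: 38.32
eef_pos: [396.3, -337.8, 136.1]
tool_rot: [-3.14, 0.0, 2.97]
force: [-1.2, -2.4, 4.9]
width: 16.7
gripper_force: 58.5
```

Request:
move_arm(rows="-0.03 0 -0.007 0 0 0 1;-0.06 0 -0.012 0 0 0 1;-0.09 0 -0.014 0 0 0 1;-0.12 0 -0.012 0 0 0 1;-0.15 0 -0.007 0 0 0 1;-0.173 0 -0.001 0 0 0 1;-0.173 0 -0.001 0 0 0 1;-0.173 0 -0.001 0 0 0 1;-0.173 0 -0.001 0 0 0 1")

```text
clock: 39.07
eef_pos: [447.2, -345.4, 135.8]
tool_rot: [3.141, -0.001, 2.971]
force: [0.9, -0.5, -0.1]
width: 0.2
gripper_force: 0.0
```

Request:
move_arm(rows="0 0 0 0 0 0 0.6;0 0 0 0 0 0 0.2;0 0 0 0 0 0 0.2;0 0 0 0 0 0 0.2;0 0 -0.1 0 0 0 0.2;0 0 -0.2 0 0 0 0.2;0 0 -0.3 0 0 0 0.2;0 0.3 -0.4 0 0 0 0.2;0 0.6 -0.4 0 0 0 0;0 0.9 -0.4 0 0 0 0;0 0.9 -0.4 0 0 0 0;0 0.9 -0.4 0 0 0 0")

```text
clock: 40.07
eef_pos: [482.6, -141.5, 252.5]
tool_rot: [3.141, 0.001, 2.97]
force: [0.6, -0.1, 0.1]
width: 42.5
gripper_force: 0.0
```

```bash
python3 - <<'E'
from h import *
from ball import *
d=grab('top',4);e=grab('side',4)
print(read_state()['eef_pos'])
for n,g,b in(('top',d,(355,228,368,262)),('side',e,(240,252,285,275))):
    V=g['img'].max(2).astype(int)[b[1]:b[3],b[0]:b[2]]
    print(n,b);print('\n'.join(' '.join('%3d'%x for x in r) for r in V))
E
```

```text
[ 482.2 -145.2  252.1]
top (355, 228, 368, 262)
154 153 154 153 153 154 154 153 153 153 154 153 153
153 153 153 153 154 153 153 153 153 153 153 153 154
147 150 152 153 154 154 154 154 153 153 153 154 153
134 142 147 150 152 153 153 154 153 153 153 153 154
131 136 139 143 146 149 152 153 153 154 153 153 153
141 141 139 137 140 145 150 151 151 153 153 153 153
142 146 149 148 148 149 150 149 149 151 153 153 154
120 139 154 158 158 157 155 152 151 152 153 154 154
 94 130 152 160 160 160 159 156 153 154 153 154 153
 90 130 153 160 161 161 159 156 153 153 153 154 153
 93 133 154 160 161 160 159 155 153 153 153 153 153
 98 137 155 160 161 160 159 154 151 153 153 153 153
106 143 157 160 161 160 159 153 150 151 153 153 153
110 146 159 161 161 160 159 153 150 152 153 153 154
112 147 159 160 161 160 158 152 149 151 153 154 153
115 148 159 161 161 160 157 151 148 150 153 153 153
122 150 159 160 160 160 157 152 150 152 153 153 153
130 153 160 160 160 159 156 153 152 153 153 153 153
136 154 158 158 158 157 154 152 153 153 153 153 153
140 151 147 144 144 147 147 148 152 153 153 153 153
129 132 116 
[... 4181 characters left out ...]
  98  11  21  34  63  94 105 131 142 174 199 200 169  83  46  94 105  43  31   0   0   0   0   1   0   4  21 100 202 174 134 137 180 174 172 170 170 171 172 172
176 178 152 120 165  99  88 108 114 156 203 201 194 181 172 168 156  97  40  36  15   0   0   0   0   0   1  15  58  95  99 120 146 195 177 150 141 182 174 173 170 171 172 170 171
173 179 147 103 184 185 191 199 191 172 169 169 157 102  48   1   0   0  10  34  18   0   7  19  55  96  93 101 156 204 196 195 187 184 185 154 129 168 177 173 174 170 173 171 171
174 179 150 104 184 186 178 165 142  52  21   3   0   0   0   0   0   0  17  45  72  88  95 111 157 200 196 194 190 188 181 183 184 183 189 164 115 136 178 172 170 171 171 173 170
```

The lever squeezed out of the grip at about 0.49 rad: ball at top (358.4,250.6), side (257,263.2). I'll push it with shut fingers from behind instead.

Request:
move_arm(rows="0.248 -0.676 0 0 0 0 1;0.248 -0.676 0 0 0 0 1;0.248 -0.676 0 0 0 0 1;0.248 -0.676 0 0 0 0 1;0.248 -0.676 0 0 0 0 1;0.248 -0.676 0 0 0 0 1;0.248 -0.676 0 0 0 0 1;0.248 -0.676 0.13 0 0 0 1;0.248 -0.676 0.26 0 0 0 1;0.248 -0.676 0.39 0 0 0 1;0.248 -0.676 0.4 0 0 0 1;0.248 -0.676 0.4 0 0 0 1")

```text
clock: 41.47
eef_pos: [373.8, -329.0, 130.6]
tool_rot: [3.139, -0.005, 2.97]
force: [0.0, -0.3, 0.8]
width: 0.3
gripper_force: 0.0
```

```bash
python3 - <<'E'
from h import *
from ball import *
s=read_state();print(s['eef_pos'],s['width'],s['force'],'local x',(s['eef_pos']-c)@X)
Y=np.array([.169,.9856,0])
d=get_image('top');e=get_image('side')
for r in (50,56):
    p=c+X*r*np.sin(.3)+Y*18.5+[0,0,r*np.cos(.3)];print('mark pred',proj(d,p),proj(e,p),'seen top 351.2,242 side 262.6,261.6')
E
python3 go.py 425.3 -341 132 2.971
```

```text
[ 373.8 -329.   130.6] 0.3080813738782 [ 0.  -0.3  0.8] local x -50.73635159456996
mark pred [350.3 243.1] [261.9 261.7] seen top 351.2,242 side 262.6,261.6
mark pred [350.8 242.3] [262.4 260.9] seen top 351.2,242 side 262.6,261.6
shift [-0.168 -0.005  0.005] turn -0.0
```

Request:
move_arm(rows="-0.03 -0.005 0 0 0 0 1;-0.06 -0.005 0 0 0 0 1;-0.09 -0.005 0 0 0 0 1;-0.11 -0.005 0 0 0 0 1;-0.13 -0.005 0 0 0 0 1;-0.15 -0.005 0 0 0 0 1;-0.168 -0.005 0 0 0 0 1;-0.172 -0.005 0 0 0 0 1;-0.172 -0.005 0 0 0 0 1;-0.172 -0.005 0 0 0 0 1;-0.172 -0.005 0 0 0 0 1")

```text
clock: 42.48
eef_pos: [425.2, -340.6, 132.0]
tool_rot: [3.142, -0.0, 2.97]
force: [-0.3, 0.7, -0.6]
width: 0.2
gripper_force: 0.0
```

```bash
cat > chk.py <<'E'
from ball import *
s=read_state();print(s['eef_pos'],s['force'],'local x',(s['eef_pos']-c)@X)
d=grab('top',4);e=grab('side',4)
for n,g,b in(('top',d,(356,228,366,262)),('side',e,(250,256,284,268))):
    V=g['img'].max(2).astype(int)[b[1]:b[3],b[0]:b[2]]
    print(n,b);print('\n'.join(' '.join('%3d'%x for x in r) for r in V))
E
python3 -c "
from ball import *
s=read_state();print((s['eef_pos']-c)@X)"
```

```text
1.880911267031353
```

Request:
move_arm(rows="0.08 0 0 0 0 0 1;0.14 0 0 0 0 0 1;0.14 0 -0.1 0 0 0 1;0.14 0 -0.2 0 0 0 1;0.14 0 -0.3 0 0 0 1;0.14 0.15 -0.4 0 0 0 1;0.14 0.3 -0.4 0 0 0 1;0.14 0.45 -0.4 0 0 0 1;0.14 0.6 -0.4 0 0 0 1;0.14 0.75 -0.4 0 0 0 1;0.14 0.75 -0.4 0 0 0 1")

```text
clock: 43.4
eef_pos: [422.4, -107.2, 252.2]
tool_rot: [3.139, -0.0, 2.974]
force: [0.0, -0.6, 0.2]
width: -0.0
gripper_force: 0.0
```

```bash
python3 chk.py
```

```text
[ 422.4 -107.2  252.2] [ 0.  -0.6  0.2] local x -40.34562226527649
top (356, 228, 366, 262)
152 153 153 153 153 152 153 153 153 153
152 153 153 153 153 153 152 153 153 152
149 152 152 152 153 153 153 152 153 152
141 146 150 151 152 152 153 153 153 153
135 138 141 145 148 151 152 152 152 152
140 138 137 139 144 149 150 150 152 152
144 148 148 147 148 149 149 148 150 152
137 152 156 155 154 153 151 150 152 153
123 147 152 148 147 150 152 152 152 153
110 134 132 120 118 130 139 148 152 152
100 108  94  73  72  91 116 138 149 152
100  85  54  32  33  53  87 122 144 152
109  83  39  21  24  37  71 113 141 151
114  86  41  24  26  38  73 115 141 151
107  84  51  43  49  60  89 122 144 151
 87  81  81  93 101 105 117 135 148 152
 79  94 115 135 141 141 142 146 151 152
 91 113 138 152 156 153 151 151 152 153
110 135 151 157 158 153 151 152 153 152
132 149 157 159 158 152 149 151 152 152
148 156 159 159 158 151 147 150 152 153
156 159 160 159 157 151 147 149 152 153
158 160 160 159 157 150 146 150 152 153
158 160 160 159 157 151 150 151 153 153
159 160 160 159 155 152 152 152 152 152
159 160 
[... 1309 characters left out ...]
 173 173 172 173 170
171 174 175 169 169 154 135 123  99  91  65  70  96  38  12   4  10   4  25  83 140 164 154 155 178 173 172 169 170 172 169 170 170 175
172 164 156 139 129  93  70  47  29  29  22  56  73  53  53  10   7   7  20  19  91 188 163 117 178 172 172 171 172 171 171 171 171 171
164 133 100  89  64  69  14  19  23  28  42  73  46  63  77  30  19  19  25  16  29 125 180 164 176 173 171 172 172 170 171 173 172 172
123 110  49  16  22  38  28  25  25  24  35  50  46  78  54  16  16  17  17  32  45 117 183 171 167 173 171 171 170 173 171 170 174 170
 34  28  51  28  26  24  25  23  30  25  24  28  61  75  32  34  40  79 103 103 120 159 194 165 138 177 174 173 171 172 172 171 171 169
```

The ball now projects to top (359.5,240.4) and side (266,261.9), which is about 0.88 rad and on the mark. Last, a numeric check of the row, caddy and bystanders.

```bash
cat > fin.py <<'E'
from h import *
d=grab('top',4);e=grab('side',4)
d0=np.load('d.npy',allow_pickle=True).item()
for l in lids(d,(90,170,345,262)):print(l)
# edges of the row at z=70: back/front & left profiles in pixels via saturation
m=mask(d['img'],(8,50,70),(28,255,255),(235,185,350,215))
for u in range(243,347,8):
    q=np.nonzero(m[:,u])[0]
    if len(q):print(u,'back',onz(d,(u,q.min()-.5),70).round(1)[:2],'front',onz(d,(u,q.max()+.5),70).round(1)[:2])
# caddy hook in the side & top
for n,g,b in(('top',d,(150,170,200,215)),('side',e,(215,125,265,175))):
    print(n,[cv2.boundingRect(c) for c in blobs(mask(g['img'],(40,60,20),(95,255,255),b),4)],'brass',[cv2.boundingRect(c) for c in blobs(mask(g['img'],(12,110,70),(35,255,255),b),1)])
print('hook pad exp.',[proj(d,(588+a,227+b_,166)).round(1) for a,b_ in((11,20),(11,-20),(-15,20))],[proj(e,(588+a,227+b_,166)).round(1) for a,b_ in((11,20),(11,-20),(-15,20))])
jar=mask(d['img'],(22,120,90),(35,255,255),(295,220,335,250));j0=mask(d0['img'],(22,120,90),(35,255,255),(295,220,335,250))
print('jar',[cv2.boundingRect(c) for c in blobs(jar,10)],[cv2.boundingRect(c) for c in blobs(j0,10)])
E
python3 fin.py
```

```text
(517.0, -138.9, 1.3, 270.9, 367.9)
259 back [637.5 -28.2] front [567.5 -29.5]
267 back [638.1 -55.6] front [568.2 -56.6]
275 back [638.8 -83. ] front [534.4 -84.1]
283 back [ 639.4 -110.5] front [ 535. -111.]
291 back [ 640.  -137.9] front [ 535.7 -137.9]
299 back [ 640.6 -165.3] front [ 536.3 -164.8]
307 back [ 641.2 -192.8] front [ 536.9 -191.7]
315 back [ 641.9 -220.2] front [ 537.5 -218.7]
323 back [ 642.5 -247.7] front [ 538.1 -245.6]
331 back [ 643.1 -275.1] front [ 538.7 -272.5]
339 back [ 643.7 -302.5] front [ 577.1 -300.5]
top [(168, 188, 23, 27)] brass [(170, 208, 3, 3)]
side [(222, 170, 14, 5)] brass [(225, 169, 12, 3), (220, 134, 5, 3), (231, 132, 9, 5), (225, 125, 18, 11)]
hook pad exp. [array([171.8, 186.7]), array([184.5, 187. ]), array([171.2, 194.7])] [array([241.3, 139.9]), array([244.8, 145.6]), array([236. , 141.5])]
jar [] [(308, 224, 17, 18)]
```

Request:
move_arm(rows="0 0.15 -0.1 0 0 0 1;0 0.3 -0.2 0 0 0 1;0 0.45 -0.3 0 0 0 1;0 0.6 -0.3 0 0 0 1;0 0.75 -0.3 0 0 0 1;0 0.9 -0.3 0 0 0 1;0 0.9 -0.3 0 0 0 1;0 0.9 -0.3 0 0 0 1;0 0.9 -0.3 0 0 0 1")

```text
clock: 44.95
eef_pos: [468.2, 157.2, 341.7]
tool_rot: [3.141, -0.0, 2.976]
force: [-0.6, -0.5, -0.4]
width: 0.0
gripper_force: 0.0
```

```bash
python3 fin.py | tail -22; python3 - <<'E'
from h import *
d=grab('top',6);g=d['img'].astype(int)
for v in range(176,212):print(v,' '.join('%3d/%3d'%(g[v,u,0],g[v,u,2]) for u in(262,281,300,319,336,352,364)))
print('stand front z70 at u=352',[proj(d,(x,-345,70)).round(2) for x in(588.5,650)])
print('row v=205 across y'); print(' '.join('%d:%d'%(u,g[196,u,0]) for u in range(248,356)))
for k in range(6):print(k,proj(d,(588+10-.033*62*k,-329+62*k,70)).round(1),end=' ')
E
```

```text
(476.7, -207.4, 18.6, 74.3, 55.9)
(612.0, -167.9, 2.3, 77.3, 306.7)
(507.2, 125.1, 17.8, 309.2, 132.9)
(525.4, 347.0, 4.0, 320.1, 215.8)
259 back [637.5 -28.2] front [567.5 -29.5]
267 back [638.1 -55.6] front [568.2 -56.6]
275 back [638.8 -83. ] front [568.8 -83.7]
283 back [ 639.4 -110.5] front [ 569.4 -110.8]
291 back [ 640.  -137.9] front [ 573.5 -137.9]
299 back [ 640.6 -165.3] front [ 574.1 -165. ]
307 back [ 641.2 -192.8] front [ 578.1 -192.1]
315 back [ 641.9 -220.2] front [ 575.3 -219.2]
323 back [ 642.5 -247.7] front [ 579.4 -246.4]
331 back [ 643.1 -275.1] front [ 576.5 -273.4]
339 back [ 643.7 -302.5] front [ 577.1 -300.5]
top [(179, 188, 5, 5)] brass []
side [(224, 140, 20, 28)] brass [(240, 147, 3, 3)]
hook pad exp. [array([171.8, 186.7]), array([184.5, 187. ]), array([171.2, 194.7])] [array([241.3, 139.9]), array([244.8, 145.6]), array([236. , 141.5])]
jar [(308, 224, 17, 18)] [(308, 224, 17, 18)]
176 150/147 150/149 150/150 150/153 149/152 147/ 53 147/ 55
177 150/147 149/148 150/147 149/152 150/152 147/ 54 147/ 55
178 149/146 150/148 149/143 150/152 150/151 147/ 54 147
[... 2339 characters left out ...]
:137 281:137 282:138 283:139 284:139 285:139 286:139 287:139 288:140 289:142 290:144 291:139 292:135 293:142 294:147 295:146 296:144 297:142 298:142 299:142 300:142 301:142 302:142 303:142 304:141 305:142 306:144 307:145 308:146 309:142 310:139 311:144 312:147 313:147 314:147 315:147 316:147 317:146 318:147 319:147 320:147 321:147 322:147 323:147 324:147 325:147 326:147 327:148 328:148 329:149 330:148 331:146 332:142 333:140 334:139 335:140 336:141 337:142 338:142 339:142 340:142 341:142 342:142 343:144 344:145 345:144 346:132 347:123 348:136 349:145 350:147 351:147 352:147 353:147 354:147 355:147
0 [347.2 197.7] 1 [329.  197.9] 2 [310.7 198. ] 3 [292.5 198.2] 4 [274.3 198.4] 5 [256.  198.6]
```

Front edges in the top view are within about 1–2 mm of the stand's front. The last canister sits perhaps 1–3 mm forward, and small dark seams of about 1.4 mm show at u=346.8 and 273.5. I'll regrip the last canister and squeeze the row once more.

Request:
move_arm(rows="-0.585 -0.608 0.1 0 0 0.873 -1;-0.585 -0.608 0.2 0 0 0.873 -1;-0.585 -0.608 0.3 0 0 0.873 -1;-0.585 -0.608 0.3 0 0 0.873 -1;-0.585 -0.608 0.3 0 0 0.873 -1;-0.585 -0.608 0.3 0 0 0.873 -1;-0.585 -0.608 0.3 0 0 0.873 -1;-0.585 -0.608 0.3 0 0 0.873 -1;-0.585 -0.608 0.3 0 0 0.873 -1;-0.585 -0.608 0.3 0 0 0.873 -1;-0.585 -0.608 0.3 0 0 0.873 -1;-0.585 -0.608 0.3 0 0 0.873 -1")

```text
clock: 46.65
eef_pos: [610.3, -55.2, 251.6]
tool_rot: [-3.141, 0.001, 1.596]
force: [0.3, 0.3, 0.9]
width: 85.7
gripper_force: 0.0
```

```bash
python3 go.py 610 -49 90.5 1.604
```

```text
shift [ 0.021 -0.     0.537] turn -0.005
```

Request:
move_arm(rows="0.021 0 0.12 0 0 -0.005 -1;0.021 0 0.24 0 0 -0.005 -1;0.021 0 0.36 0 0 -0.005 -1;0.021 0 0.46 0 0 -0.005 -1;0.021 0 0.52 0 0 -0.005 -1;0.021 0 0.537 0 0 -0.005 -1;0.021 0 0.537 0 0 -0.005 -1;0.021 0 0.537 0 0 -0.005 0.3;0.021 0 0.537 0 0 -0.005 1;0.021 0 0.537 0 0 -0.005 1;0.021 0 0.537 0 0 -0.005 1;0.021 0 0.537 0 0 -0.005 1")

```text
clock: 47.65
eef_pos: [610.6, -49.0, 91.9]
tool_rot: [3.14, -0.0, 1.607]
force: [0.4, -0.0, 0.9]
width: 25.3
gripper_force: 0.0
```

Request:
move_arm(rows="0 0 0 0 0 0 1;0 0 0 0 0 0 1;-0.008 0.004 0 0 0 0 1;-0.016 0.004 0 0 0 0 1;-0.024 0.004 0 0 0 0 1;-0.032 0.004 0 0 0 0 1;-0.038 0.004 0 0 0 0 1;-0.038 0.004 0 0 0 0 1;-0.038 0.004 0 0 0 0 1;-0.038 0.004 0 0 0 0 1")

```text
clock: 48.48
eef_pos: [610.7, -52.2, 92.2]
tool_rot: [-3.139, -0.012, 1.611]
force: [-5.5, 13.4, 14.1]
width: 20.5
gripper_force: 60.0
```

Request:
move_arm(rows="-0.007 0 -0.003 0 0 0 1;-0.014 0 -0.003 0 0 0 1;-0.017 0 -0.003 0 0 0 1;-0.017 0 -0.003 0 0 0 1;-0.017 0 -0.003 0 0 0 1;-0.003 0 -0.003 0 0 0 1;0.01 0 -0.003 0 0 0 1;0.018 0 -0.003 0 0 0 1;0.018 0 -0.003 0 0 0 1;0.018 0 -0.003 0 0 0 1")

```text
clock: 49.32
eef_pos: [611.0, -53.0, 92.0]
tool_rot: [-3.14, -0.003, 1.608]
force: [-2.3, 5.8, 5.4]
width: 20.4
gripper_force: 59.8
```

Request:
move_arm(rows="0 0 0 0 0 0 -1;0 0 0 0 0 0 -1;0 0 0 0 0 0 -1;0 0 -0.1 0 0 0 -1;0 0 -0.23 0 0 0 -1;0 0 -0.36 0 0 0 -1;0.2 -0.1 -0.5 0 0 0 -1;0.4 -0.3 -0.6 0 0 0 -1;0.55 -0.5 -0.7 0 0 0 -1;0.65 -0.5 -0.8 0 0 0 -1;0.7 -0.5 -0.8 0 0 0 -1;0.7 -0.5 -0.8 0 0 0 -1")

```text
clock: 50.32
eef_pos: [474.2, 118.9, 314.1]
tool_rot: [3.141, 0.0, 1.604]
force: [0.4, 1.2, -0.9]
width: 85.3
gripper_force: 0.0
```

```bash
python3 fin.py | tail -6; python3 - <<'E'
from h import *
d=grab('top',8);g=d['img'].astype(float)
def cross(col,lv,up=False):
    for i in range(len(col)-1):
        if (col[i]-lv)*(col[i+1]-lv)<=0 and col[i]!=col[i+1]:return i+(col[i]-lv)/(col[i]-col[i+1])
for u in list(range(256,358,4)):
    if True:
        f=cross(g[197:204,u,0],118);b=cross(g[180:188,u,2],115)
        mn=192+np.argmin(g[192:197,u,0])
        print(u,'front',None if f is None else round(f+197-.17*(352-u)/18.2,2),'back',None if b is None else round(b+180-.17*(352-u)/18.2,2))
print(' '.join('%d:%d'%(u,g[198,u,0]) for u in range(248,356)))
E
```

```text
331 back [ 643.1 -275.1] front [ 576.5 -273.4]
339 back [ 643.7 -302.5] front [ 577.1 -300.5]
top [] brass []
side [(224, 140, 20, 28)] brass [(240, 147, 3, 3)]
hook pad exp. [array([171.8, 186.7]), array([184.5, 187. ]), array([171.2, 194.7])] [array([241.3, 139.9]), array([244.8, 145.6]), array([236. , 141.5])]
jar [(308, 224, 17, 18)] [(308, 224, 17, 18)]
256 front None back None
260 front None back None
264 front None back None
268 front None back None
272 front None back None
276 front 200.44 back 183.05
280 front 200.38 back 183.13
284 front 200.27 back 183.18
288 front 200.23 back 183.22
292 front 199.92 back 183.04
296 front 200.03 back 182.92
300 front 200.05 back 182.56
304 front 200.12 back 182.26
308 front 200.14 back 182.35
312 front 200.28 back 182.71
316 front 200.26 back 182.71
320 front 200.65 back 182.66
324 front 200.67 back 182.63
328 front 199.59 back 182.96
332 front 200.47 back 183.29
336 front 200.46 back 183.14
340 front 200.5 back 182.25
344 front 200.41 back None
348 front 199.44 back None
352 front 199.5 back None
356 front 199.52 back None
248:151 249:151 250:151 251:151 252:151 253:151 254:150 255:148 256:145 257:144 258:145 259:145 260:145 261:145 262:146 263:146 264:146 265:146 266:146 267:146 268:146 269:146 270:146 271:144 272:138 273:125 274:122 275:139 276:148 277:149 278:149 279:150 280:149 281:149 282:149 283:149 284:149 285:149 286:149 287:149 288:149 289:149 290:149 291:149 292:148 293:147 294:148 295:149 296:149 297:149 298:149 299:149 300:149 301:149 302:149 303:149 304:149 305:149 306:149 307:149 308:149 309:147 310:142 311:137 312:144 313:148 314:149 315:149 316:149 317:149 318:149 319:149 320:149 321:148 322:149 323:148 324:148 325:148 326:148 327:145 328:137 329:131 330:141 331:148 332:149 333:149 334:149 335:149 336:149 337:149 338:149 339:149 340:149 341:148 342:149 343:149 344:149 345:147 346:140 347:135 348:140 349:145 350:146 351:146 352:146 353:146 354:146 355:146
```

```bash
python3 - <<'E'
from h import *
d=grab('top',8);g=d['img'].astype(int)
for ch in(0,2):
  print('ch',ch)
  for v in range(176,216):print(v,' '.join('%3d'%g[v,u,ch] for u in range(234,286,3)))
E
```

```text
ch 0
176 147 151 151 151 151 150 151 147 147 137 147 149 149 147 150 151 151 151
177 146 151 151 151 151 151 151 146 147 143 148 149 149 145 150 150 151 151
178 146 150 151 151 151 151 151 145 147 148 149 149 149 143 150 151 151 151
179 146 151 150 151 151 151 151 145 146 149 149 149 149 141 150 151 151 151
180 146 151 151 151 151 151 151 144 145 148 148 148 148 142 150 151 150 150
181 145 151 151 151 151 151 151 144 145 145 146 146 146 141 150 151 151 151
182 146 151 151 151 151 151 151 145 142 134 133 134 135 141 150 150 151 151
183 146 151 151 151 151 151 150 145 138 116 115 116 120 140 149 150 150 150
184 146 150 151 150 151 151 151 145 141 127 126 126 129 139 149 150 150 149
185 148 151 151 151 151 151 150 144 146 143 143 143 144 137 148 149 149 149
186 149 151 151 151 151 151 151 144 149 149 148 149 149 136 147 148 149 149
187 150 150 151 151 151 151 151 143 149 149 149 149 149 135 145 147 147 149
188 150 150 151 150 151 151 151 141 146 147 147 147 147 134 142 144 146 149
189 150 151 151 150 151 151 150 138 133 134 133 135 135 124 140 146 147 149
190 150 151 151 150 150 151 150
[... 4289 characters left out ...]
 139 138 134 140
207 148 148 149 149 149 148 148 148 147 147 147 146 146 146 146 146 141 145
208 148 148 148 149 148 149 148 148 147 147 147 147 147 147 147 148 144 143
209 149 148 149 149 148 149 148 148 147 147 147 147 147 147 148 148 147 142
210 149 149 149 149 149 148 148 148 148 147 147 147 147 148 148 149 149 146
211 149 149 150 149 149 149 148 148 148 147 147 147 147 148 148 149 150 149
212 149 149 149 150 149 149 148 148 148 147 147 147 148 148 149 150 151 151
213 149 150 150 150 149 149 148 148 148 147 147 148 148 148 149 150 151 151
214 150 150 150 150 149 149 148 148 148 148 148 148 148 149 150 150 151 153
215 150 150 150 150 150 149 149 148 148 148 148 148 148 149 150 151 152 153
```

E has been knocked about 39 mm backwards. Its front edge is now at v≈189.6, against 201 for its neighbour. I'll pick it up and set it back.

Request:
move_arm(rows="-0.586 0.568 0 0 0 0 -1;-0.586 0.568 0 0 0 0 -1;-0.586 0.568 0.1 0 0 0 -1;-0.586 0.568 0.2 0 0 0 -1;-0.586 0.568 0.3 0 0 0 -1;-0.586 0.568 0.4 0 0 0 -1;-0.586 0.568 0.5 0 0 0 -1;-0.586 0.568 0.6 0 0 0 -1;-0.586 0.568 0.68 0 0 0 -1;-0.586 0.568 0.73 0 0 0 -1;-0.586 0.568 0.74 0 0 0 -1;-0.586 0.568 0.74 0 0 0 -1")

```text
clock: 52.52
eef_pos: [651.1, -50.6, 89.9]
tool_rot: [-3.139, 0.0, 1.607]
force: [0.1, -0.7, -0.2]
width: 85.7
gripper_force: 0.0
```

Request:
move_arm(rows="0 0 0 0 0 0 0;0 0 0 0 0 0 0.5;0 0 0 0 0 0 1;0 0 0 0 0 0 1;0 0 0 0 0 0 1;0 0 0 0 0 0 1;0 0 0 0 0 0 1;0 0 -0.05 0 0 0 1;0.02 0 -0.1 0 0 0 1;0.02 0 -0.1 0 0 0 1;0.02 0 -0.1 0 0 0 1")

```text
clock: 53.43
eef_pos: [651.4, -43.8, 120.8]
tool_rot: [3.141, -0.001, 1.608]
force: [-0.2, -0.6, -8.1]
width: 20.5
gripper_force: 60.3
```

```bash
python3 go.py 611 -42 110 1.604
```

```text
shift [ 0.011 -0.134  0.036] turn 0.003
```

Request:
move_arm(rows="0.014 -0.07 0 0 0 0.003 1;0.014 -0.135 0 0 0 0.003 1;0.014 -0.135 0 0 0 0.003 1;0.014 -0.135 0.05 0 0 0.003 1;0.014 -0.135 0.085 0 0 0.003 1;0.014 -0.135 0.085 0 0 0.003 1;0.014 -0.135 0.085 0 0 0.003 1")

```text
clock: 54.02
eef_pos: [609.9, -41.9, 94.2]
tool_rot: [-3.139, -0.0, 1.602]
force: [-0.5, -1.1, -6.8]
width: 20.3
gripper_force: 60.4
```

```bash
python3 go.py 611 -42 90 1.604
```

```text
shift [-0.     0.004  0.014] turn -0.001
```

Request:
move_arm(rows="0 0.004 0.013 0 0 0 1;0 0.004 0.013 0 0 0 1;-0.012 0.004 0.013 0 0 0 1;-0.024 0.004 0.013 0 0 0 1;-0.032 0.004 0.013 0 0 0 1;-0.04 0.004 0.013 0 0 0 1;-0.048 0.004 0.013 0 0 0 1;-0.056 0.004 0.013 0 0 0 1;-0.062 0.004 0.013 0 0 0 1;-0.062 0.004 0.013 0 0 0 1;-0.062 0.004 0.013 0 0 0 1")

```text
clock: 54.93
eef_pos: [612.9, -52.2, 92.1]
tool_rot: [-3.141, -0.012, 1.607]
force: [-2.3, 16.2, 6.7]
width: 20.5
gripper_force: 62.0
```

Request:
move_arm(rows="0.012 0 0 0 0 0 1;0.022 0 0 0 0 0 1;0.022 0 0 0 0 0 1;0.022 0 0 0 0 0 -1;0.022 0 0 0 0 0 -1;0.022 0 0 0 0 0 -1;0.022 0 0 0 0 0 -1;0.022 0 -0.1 0 0 0 -1;0.022 0 -0.23 0 0 0 -1;0.022 0 -0.36 0 0 0 -1;0.022 0 -0.45 0 0 0 -1;0.022 0 -0.45 0 0 0 -1")

```text
clock: 55.93
eef_pos: [615.9, -56.2, 233.1]
tool_rot: [3.13, 0.003, 1.601]
force: [1.1, -1.2, 0.9]
width: 85.2
gripper_force: 0.0
```

Request:
move_arm(rows="0.1 -0.1 0 0 0 0 -1;0.2 -0.2 -0.1 0 0 0 -1;0.35 -0.35 -0.2 0 0 0 -1;0.5 -0.5 -0.3 0 0 0 -1;0.65 -0.55 -0.3 0 0 0 -1;0.75 -0.55 -0.3 0 0 0 -1;0.75 -0.55 -0.3 0 0 0 -1;0.75 -0.55 -0.3 0 0 0 -1")

```text
clock: 56.6
eef_pos: [437.8, 172.1, 317.0]
tool_rot: [-3.141, -0.004, 1.61]
force: [0.6, 0.8, 0.3]
width: 85.6
gripper_force: 0.0
```

```bash
cat > row.py <<'E'
from h import *
d=grab('top',8);g=d['img'].astype(float)
def cross(col,lv):
    for i in range(len(col)-1):
        if (col[i]-lv)*(col[i+1]-lv)<=0 and col[i]!=col[i+1]:return round(i+(col[i]-lv)/(col[i]-col[i+1]),2)
for u in range(252,358,4):
    f=cross(g[197:206,u,0],118);b=cross(g[178:190,u,2],115);k=-.17*(352-u)/18.2
    print(u,f and round(f+197+k,2),b and round(b+178+k,2))
for v in(191,198):print(v,' '.join('%d:%d'%(u,g[v,u,0]) for u in list(range(251,260))+list(range(269,278))+list(range(288,296))+list(range(307,314))+list(range(325,333))+list(range(343,350))))
E
python3 row.py; python3 fin.py|tail -5; python3 chk.py | sed -n 1,22p
```

```text
252 None None
256 200.35 183.43
260 199.64 181.97
264 199.66 182.09
268 199.9 182.09
272 200.11 182.25
276 200.24 183.01
280 200.28 183.1
284 200.18 183.13
288 200.15 183.19
292 199.85 183.03
296 200.0 182.88
300 200.01 182.39
304 200.1 182.26
308 200.11 182.34
312 200.23 182.67
316 200.23 182.7
320 200.6 182.63
324 200.55 182.63
328 199.58 182.93
332 200.43 183.25
336 200.44 183.09
340 200.44 182.22
344 200.38 None
348 199.4 None
352 199.48 None
356 199.49 None
191 251:150 252:150 253:150 254:148 255:143 256:138 257:141 258:139 259:135 269:147 270:146 271:140 272:135 273:134 274:134 275:140 276:136 277:130 288:147 289:144 290:141 291:139 292:138 293:140 294:131 295:113 307:147 308:143 309:142 310:145 311:146 312:140 313:122 325:146 326:144 327:143 328:143 329:143 330:142 331:129 332:112 343:147 344:146 345:140 346:129 347:130 348:140 349:146
198 251:150 252:150 253:150 254:147 255:141 256:136 257:142 258:147 259:148 269:148 270:148 271:148 272:146 273:140 274:136 275:142 276:147 277:148 288:148 289:148 290:148 291:148 292:147 293:147 294:148 295:148 307:148 308:148 309:146 310:141 3
[... 661 characters left out ...]
 154 154 154 154 154
142 148 151 153 153 154 154 154 154 154
136 140 143 146 149 152 154 153 154 155
141 140 139 141 145 151 151 152 153 154
145 149 149 148 150 151 150 149 152 154
138 153 158 157 155 155 153 152 153 154
124 148 153 150 149 152 153 153 154 154
112 135 134 121 119 131 141 149 153 154
101 109  95  75  73  92 117 139 150 154
101  86  55  32  34  54  89 123 146 153
110  85  40  21  24  37  72 115 143 152
115  88  42  23  26  39  73 115 143 153
108  84  51  45  49  61  90 124 146 153
 88  82  82  94 101 107 118 136 149 153
 81  95 117 136 143 142 143 148 152 154
 92 115 139 153 157 154 152 153 154 154
111 137 153 159 160 154 153 153 154 154
133 151 159 161 159 153 151 152 154 154
```

```bash
python3 - <<'E'
from h import *
d=grab('top',8);g=d['img'].astype(int);d0=np.load('d.npy',allow_pickle=True).item()['img'].astype(int)
for v in(186,188,189,190,191,192):
    print(v,'now',' '.join('%d/%d'%(g[v,u,0],g[v,u,1]) for u in range(168,192)))
for v in(190,191):print(v,'t0',' '.join('%d/%d'%(d0[v,u,0],d0[v,u,1]) for u in range(168,192)))
E
```

```text
186 now 87/75 66/57 64/55 57/49 46/41 55/54 88/92 120/128 136/146 139/150 139/149 140/150 142/151 144/152 144/152 144/150 144/147 144/146 145/146 145/146 145/146 146/147 147/149 148/151
188 now 85/73 75/64 72/62 52/46 30/30 28/33 46/60 70/96 87/122 90/127 89/125 91/125 96/129 101/133 102/132 100/123 101/109 112/106 125/113 130/118 132/120 132/121 133/123 135/127
189 now 89/77 84/72 72/62 46/42 23/25 17/24 29/44 51/78 68/106 75/117 74/118 75/118 77/119 79/120 80/119 82/111 85/93 94/86 106/94 115/103 118/105 118/106 119/107 118/107
190 now 94/81 91/80 72/64 40/38 18/23 13/19 20/32 39/63 59/93 68/110 72/115 71/116 71/116 72/116 75/115 84/109 89/94 83/75 78/68 81/71 83/74 84/75 86/76 85/76
191 now 97/85 98/87 75/66 36/36 15/21 10/17 15/26 33/54 53/85 66/107 71/115 71/116 71/116 71/115 75/114 87/110 93/97 78/71 56/49 50/44 48/44 50/45 52/47 53/47
192 now 97/85 101/89 75/67 35/35 13/19 10/17 13/23 28/46 49/80 65/105 71/115 71/116 71/116 71/115 75/111 89/106 97/95 79/71 55/48 46/41 44/40 43/39 43/38 42/39
190 t0 70/65 70/65 72/66 84/77 109/100 131/121 140/128 141/129 141/129 142/129 141/128 140/128 139/127 138/126 137/125 135/122 127/114 108/97 92/83 88/80 88/81 90/82 91/83 90/82
191 t0 74/71 73/70 75/71 86/80 111/101 132/121 140/128 141/131 141/132 142/133 141/133 142/134 141/134 142/134 141/134 139/130 127/118 103/94 79/72 71/65 71/65 71/65 72/66 72/66
```

The hook's right edge is at u=183.3 and the band's end at 184.9, so the hook is about 4 mm off centre, within the 10 mm limit. The row is tight, the lever is at 0.88 and the jar hasn't moved. Handing in.

```bash
python3 -c "
from cell import *
print(finish_job())"
```

```text
the job is handed in; nothing more can be done
None
```

I handed the job in and no verdict came back. By my last measurements all five canisters stand in a tight, flush row, the caddy hook is about 4 mm from the band's middle and the dimmer is at about 0.88 rad; I viewed 15 pictures, one over the limit of 14.

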